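# Tip up the drive plate and fit it to the tape winder

### The job

The tape winder's flat drive plate lies flush in its wooden rest: press its nose, the end with the holes, down into the trough so that the plate tips and stays leaning with its tail up. Then take it by the raised tail and lower it, same side up, over the winder's spindle and drive pin at once (bore on the spindle, slot on the pin), keeping hold of it until it is down on the hub, and leave it lying flat there. Do not disturb the other things on the bench.

Things in the scene. Friction and masses are not known exactly. Their poses are not given: they have to be found in the camera images.
- plate_center (a point): Drive plate: a loose flat steel strap, 140 x 44 x 4 mm, about 0.18 kg. The point is its centre, half-way through the thickness. x runs along it from the nose (the end with two holes) to the plain tail, y across, z out of the upper face. Lying flat in the rest it is too closely walled in to be gripped; once tipped, its tail can be gripped across the 44 mm width.
- plate_tail (a point): Point on the plate's centre line 13 mm from the tail's end, half-way through the thickness, 57 mm from plate_center along +x: where to grip across the width. Axes as plate_center.
- plate_nose (a point): Point on the plate's centre line 14 mm from the nose's end, half-way through the thickness, 56 mm from plate_center along -x: where to press. The slot near it (14 mm long, 10 mm wide, for the pin) has its centre 52 mm from plate_center along -x. Axes as plate_center.
- plate_bore (a point): Centre of the plate's round bore (15 mm across, for the spindle), half-way through the thickness, 24 mm from plate_center along -x. Axes as plate_center.
- rest_lip (a point): Rest: wooden block fixed to the bench, 182 x 88 x 56 mm, the plate flush in its pocket. The point is the top middle of the round steel lip (a 12 mm rod across the pocket), 52 mm above the bench; x towards the tail end, y across, z up. The plate balances on the lip: on +x a flat deck at lip height, 48 mm wide and 76 mm long, carries its tail; on -x its nose hangs over a trough.
- rest_trough (a point): Centre of the trough's floor in the rest, 40 mm below the lip, axes as rest_lip. The trough is 74 mm long, 64 mm wide. A nose pressed about 30 mm down (a few newtons) slides out on the waxed, slippery wood to the end wall and the plate stays leaning on the lip, about 25 to 30 degrees steep, tail's end about 25 mm above the deck; pressed only a little, it falls back flat.
- hub_top (a point): Tape winder, fixed to the bench: grey base 32 mm tall (110 mm wide, from 100 mm on the -x to 50 mm on the +x side of the spindle), hub 90 mm across. The point is the centre of the hub's flat top, 60 mm above the bench. z up, x from the pin to the spindle. The spindle (12 mm thick, 25 mm tall, top 6 mm tapered) rises here. Fitted, the plate's x lies along this x.
- drive_pin (a point): Foot of the winder's drive pin on the hub's top, 28 mm from hub_top along -x: 6 mm thick, 13 mm tall, the top 3 mm tapered. Axes as hub_top. (A low fixed hand crank, under 30 mm tall, sticks out of the base on the +y side to 115 mm from the spindle.)
- cone_a: Bystander: a pale thread cone, 68 mm across the foot, 135 mm tall; origin at the centre of its underside.
- cone_b: Bystander: a grey thread cone, 68 mm across the foot, 135 mm tall; origin at the centre of its underside.
- tin: Bystander: a round clear jar with a flat grey lid, 90 mm across, 45 mm tall; origin at the centre of its underside.
- tape_roll: Bystander: a flat roll of tape, 100 mm across, 60 mm hole, 25 mm tall; origin at the centre of its underside.
- bobbin: Bystander: a small aluminium bobbin, 26 mm across, 14 mm tall; origin at the centre of its underside.
- wax: Bystander: a round cake of wax, 40 mm across, 16 mm tall; origin at the centre of its underside.
- shears: Bystander: a pair of shears lying flat, 240 mm long, about 11 mm tall; origin at its pivot, underside.
Mind the look-alikes: they are no part of the job. Of the things shaped like the part that bears plate_center, the bare steel one is meant.

How it is judged:
By the outcome, as a careful person would: the job done as asked, in the order asked, and still so for the second after the job is handed in, with the robot touching nothing.
It also fails if it takes over 54 s, if anything falls off the work surface, if the arm or the gripper's body presses on something with over 40 N, if the wrist force passes 120 N, or if a joint passes its speed limit or range.

### The arm

A 6-joint arm with a two-finger parallel gripper is mounted at the origin on the work surface. World frame = base frame: x ahead of the robot, y to its left, z up, the work surface at z = 0. Lengths are in m, angles in rad, forces in N, time in s.
With the tool pointing down it reaches from about 0.35 to 0.85 m from the base axis. Payload 8.1 kg.
Tool frame: the origin (TCP) lies on the centre line of the jaws, within the pads' length; the fingertips stand 11 mm ahead of it and the grasp point (between the pads) lies 8 mm behind it (tip_reach is the z of the fingertips in the tool frame, in m); z points along the fingers, y is the direction in which the jaws open and shut (so a half turn about z gives the same grasp; the last joint's range is limited). The gripper opens to 93 mm and grips with 3 to 60 N. Pads are 15 mm wide; open, the fingers measure 128 mm over their backs; the gripper's body (75 mm by 188 mm) begins 65 mm behind the grasp point.
Start: joints at [1.14, 0.13, 1.488, -0, 1.523, -0.085], TCP at [0.203, 0.564, 0.23] pointing down, gripper open.
Joint ranges: [-2.96, 2.96], [-0.89, 2.26], [0.02, 2.5], [-1.34, 4.48], [0, 2.73], [-2.66, 2.66]. Speed limits (rad/s): [2.39, 2.39, 2.79, 3.14, 3.14, 3.14].

### API

Orientations are given as a rotation vector (axis times angle).
In Python, from plant import read_state, read_camera, camera_params, close_job, silhouettes, tip_of, tip_reach gives the robot as it stands.
- The arm moves only by the shell command python3 -m creep 'ROWS' [FORCE]. ROWS is JSON, a list of rows, each a list of 5 numbers: the shift along the tool's x, y, z in m, then the turn about the tool's z in rad, then the closure in counts, from 0 (fully open) to 255 (shut). In form: [[dx, dy, dz, twist, gripper], ...]. A call has 1 to 12 rows; each row shifts and turns the commanded pose from where the row before left it, along the tool's axes as they then stand; what a row does not reach is not made up. A row lasts 1/12 s, in which the tool goes at most 41.7 mm and 7.16 degrees, less where a joint would pass 70% of its speed; a pose out of reach is approached as far as the arm can. A call is refused whole if a number of a shift passes 0.0417 or a number of a turn 0.125, either way. A call with a gripper value outside its range is refused whole. The fingers move at their own pace and stop on an object; FORCE is the grip in N (left out, the last holds). Time passes only in rows, so rows that do not move let the fingers close. It gives the time, the measured TCP pose, the force and the opening at its end, in the units of the state.
- read_state(): the state, without advancing time (a new reading comes with each control period).
- read_camera(name): name is "side" or "top"; returns the picture (420x560x3 uint8, red, green, blue); there is no depth.
- camera_params(name): a dict with "fov_y" (degrees; the focal length in pixels is half the picture's height over the tangent of half this angle, whatever the lens; pixels are square), "cx", "cy" (the principal point, pixels), "position" and "rotation" of the camera in the world. Camera axes: x right, y down, z forward; pixel columns grow to the right and rows downward; lengths in m; the calibration is good to about 2 mm. A picture is of the moment at which its call begins. camera_params takes no time and is no camera call.
- close_job(): hands the job in, once; it reports no verdict.
Trained networks look in the newest picture that a camera, given by its name, has taken for a name from the list of things; names that differ only in an ending like _2 or _b are one class to them, and where a whole thing is asked for, a point or a joint stands for the part that bears it (a point fixed in the world has none). Each returns a list of dicts, best first, with "confidence" (0 to 1); they miss things now and then, are a little off and sometimes report something else, mostly with a low value. They report only what shows in the picture. A call takes as long as a camera call. They do not tell look-alikes from the thing itself.
- silhouettes(camera, query): "region" (420x560 bool, what is visible of it) and "pixel" ([column, row] in pixels, amid what is visible of it).
- tip_of(camera, query): "pixel" ([column, row] in pixels: a listed point, or the origin of a listed thing).
The state is a dict: "t": time; "q": joint angles; "dq": joint speeds; "joint_torque": joint torques, N m; "tool_pos": TCP position; "orientation": TCP orientation; "force": force on the tool from outside, world axes, zero at the start; "wrist_torque": the same for the moment, N m; "opening": finger opening in m.
Only numpy, scipy, OpenCV 4.12 (cv2) and the standard library are available. Lean on these libraries where they do the work, as an engineer would, in place of code of your own. Each camera call takes 0.05 s, during which the arm holds its last target.

## Working session

There is one attempt and no reset: what is moved stays moved. The work goes in short steps, Python scripts to look and compute and a shell command to move; the robot and the scene stay as the last step left them, time stands still between calls to the robot, and variables do not carry over. Pictures are saved under pics/ and viewed, and the job is handed in when it is done.

```bash
ls; mkdir -p pics
python3 - <<'E'
from plant import *
import cv2
s=read_state(); print({k:s[k] for k in s})
for c in("side","top"):
    im=read_camera(c); cv2.imwrite(f"pics/{c}0.png",im[:,:,::-1]); print(c,camera_params(c))
print(tip_reach if not callable(tip_reach) else tip_reach())
E
```

```text
pics
{'t': 0.0, 'q': array([ 1.13960566e+00,  1.31149200e-01,  1.48925152e+00, -8.51801388e-06,
        1.52297458e+00, -8.54169922e-02]), 'dq': array([-0.00105049, -0.00077044, -0.0003056 , -0.00088658,  0.00030046,
        0.00147786]), 'joint_torque': array([ 5.42125617e-04, -5.59836388e+01, -4.91762745e+01,  7.68910185e-02,
        3.51086352e-02, -2.18580499e-04]), 'tool_pos': array([0.20312414, 0.56400825, 0.2286098 ]), 'orientation': array([-5.40360563e-01, -3.09431709e+00,  2.71031442e-03]), 'force': array([ 0.43056326, -0.71035461,  0.06012885]), 'wrist_torque': array([ 0.0189673 ,  0.07537927, -0.01511243]), 'opening': 0.09292730311954453}
side {'fov_y': 51.53164474596816, 'cx': 274.14065330077005, 'cy': 214.73044019727826, 'position': array([-0.07128496, -0.6402549 ,  0.72022428]), 'rotation': array([-2.08452018,  0.81459068, -0.42925923])}
top {'fov_y': 43.70761426227403, 'cx': 278.37936519283994, 'cy': 209.04214136326777, 'position': array([0.30331251, 0.01742638, 1.73765312]), 'rotation': array([-2.13583658,  2.14692692, -0.1845252 ])}
0.011
```

View pics/side0.png

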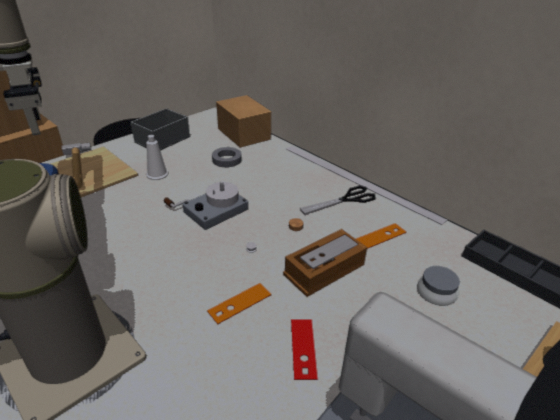

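View pics/top0.png

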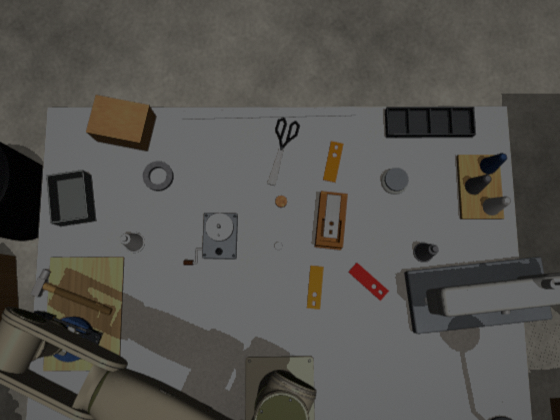

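The side picture shows the rest with the steel plate at about (328,253), nose and holes towards the robot. The winder is at about (218,200). In the top picture the rest is at (331,220) and the winder at (220,232), and the orange and red straps are the look-alikes.

```bash
cat > h.py <<'E'
from plant import *
import numpy as np, cv2
from scipy.spatial.transform import Rotation as R
from scipy.optimize import least_squares
def K(c):
    p=camera_params(c); f=210/np.tan(np.radians(p["fov_y"]/2)); return p,f
def proj(c,X):
    p,f=K(c); X=np.atleast_2d(X); Y=(X-p["position"])@R.from_rotvec(p["rotation"]).as_matrix()
    return np.c_[p["cx"]+f*Y[:,0]/Y[:,2],p["cy"]+f*Y[:,1]/Y[:,2]]
def back(c,px,z):
    p,f=K(c); d=R.from_rotvec(p["rotation"]).as_matrix()@np.array([(px[0]-p["cx"])/f,(px[1]-p["cy"])/f,1])
    return p["position"]+d*(z-p["position"][2])/d[2]
def crop(c,px,w,h,s,name,im=None):
    im=read_camera(c) if im is None else im
    x,y=int(px[0]),int(px[1]); x0=max(0,x-w//2); y0=max(0,y-h//2); a=im[y0:y0+h,x0:x0+w,::-1]
    a=cv2.resize(a,None,fx=s,fy=s,interpolation=cv2.INTER_CUBIC); cv2.imwrite(name,a); print(name,"origin",x0,y0,"scale",s); return im
E
python3 - <<'E'
from h import *
Z=dict(plate_center=.054,plate_tail=.054,plate_nose=.054,plate_bore=.054,rest_lip=.052,rest_trough=.012,hub_top=.06,drive_pin=.06)
for n,z in Z.items():
    for c in("side","top"):
        for d in tip_of(c,n)[:4]:
            print(n,c,np.round(d["pixel"],1),round(d["confidence"],2),np.round(back(c,d["pixel"],z),4))
for n in ["cone_a","cone_b","tin","tape_roll","bobbin","wax","shears"]:
    for d in tip_of("top",n)[:3]: print(n,np.round(d["pixel"],1),round(d["confidence"],2),np.round(back("top",d["pixel"],0),3))
crop("side",(328,255),100,80,8,"pics/s1.png"); crop("side",(215,200),100,75,8,"pics/s2.png")
a=crop("top",(331,220),60,75,8,"pics/t1.png");crop("top",(220,232),70,75,8,"pics/t2.png",a)
print(read_state()["t"])
E
```

```text
plate_center side [328.1 253.4] 0.79 [ 0.544  -0.1772  0.054 ]
plate_center side [381.1 232.4] 0.77 [ 0.7001 -0.2135  0.054 ]
plate_center side [241.4 303.2] 0.65 [ 0.2988 -0.1597  0.054 ]
plate_center top [331.7 215.7] 0.85 [ 0.5559 -0.1734  0.054 ]
plate_center top [330.5 161.7] 0.62 [ 0.7367 -0.1735  0.054 ]
plate_center top [316.  288.3] 0.61 [ 0.3226 -0.1182  0.054 ]
plate_center top [367.5 280.3] 0.6 [ 0.3469 -0.2832  0.054 ]
plate_tail side [364.  244.4] 0.81 [ 0.6318 -0.2133  0.054 ]
plate_tail side [345.4 242.2] 0.76 [ 0.6053 -0.1783  0.054 ]
plate_tail side [298.4 327.6] 0.63 [ 0.3398 -0.2808  0.054 ]
plate_tail side [259.1 289.4] 0.57 [ 0.3506 -0.1552  0.054 ]
plate_tail top [354.8 267.7] 0.9 [ 0.3871 -0.2438  0.054 ]
plate_tail top [313.6 269. ] 0.88 [ 0.3837 -0.1116  0.054 ]
plate_tail top [329.5 178.9] 0.72 [ 0.6784 -0.1689  0.054 ]
plate_nose side [304.5 372. ] 0.78 [ 0.2788 -0.3554  0.054 ]
plate_nose side [214.7 315.3] 0.71 [ 0.2401 -0.1487  0.054 ]
plate_nose side [310.  259.8] 0.67 [ 0.4969 -0.164   0.054 ]
plate_nose side [397.8 226.1] 0.67 [ 0.7524 -0.2266  0.054
[... 1546 characters left out ...]
5 172. ] 0.6 [0.717 0.402 0.   ]
tin [392.7 180.3] 0.76 [ 0.685 -0.39   0.   ]
tin [330.5 214.2] 0.33 [ 0.569 -0.176  0.   ]
tin [332.3 221.7] 0.3 [ 0.544 -0.181  0.   ]
tape_roll [160.6 176.8] 0.87 [0.7   0.398 0.   ]
tape_roll [283. 202.] 0.74 [ 0.611 -0.016  0.   ]
bobbin [280.8 247. ] 0.57 [ 0.46  -0.008  0.   ]
bobbin [331.7 234.6] 0.48 [ 0.5   -0.178  0.   ]
wax [281.2 204.4] 0.45 [ 0.603 -0.01   0.   ]
shears [422.7 252.3] 0.65 [ 0.44 -0.48  0.  ]
shears [283.5 149. ] 0.58 [ 0.796 -0.019  0.   ]
shears [393.9 181.2] 0.44 [ 0.682 -0.394  0.   ]
pics/s1.png origin 278 215 scale 8
pics/s2.png origin 165 163 scale 8
pics/t1.png origin 301 183 scale 8
pics/t2.png origin 185 195 scale 8
1.4
```

View pics/s1.png

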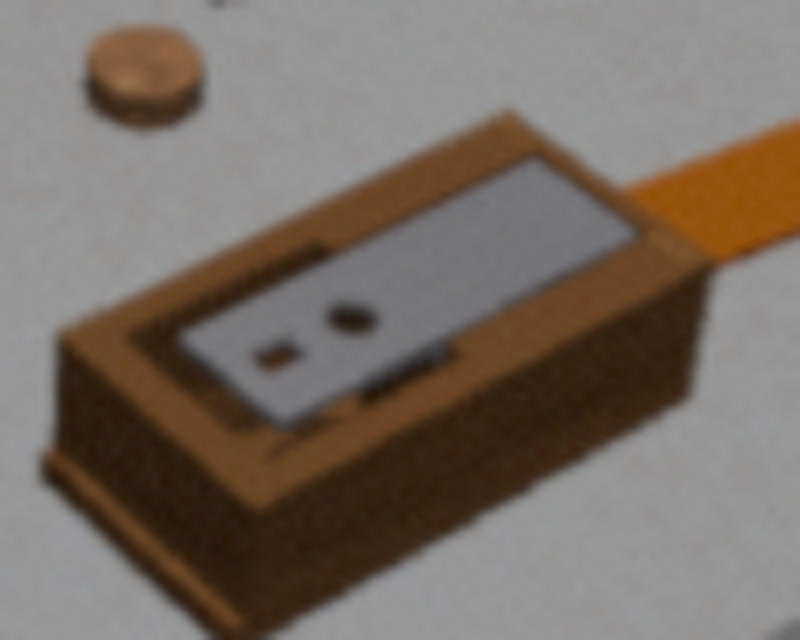

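View pics/s2.png

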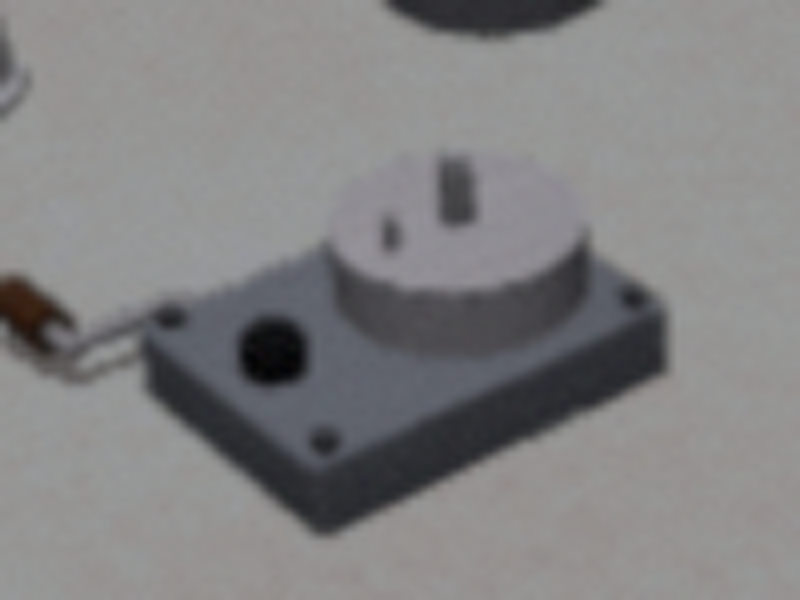

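View pics/t1.png

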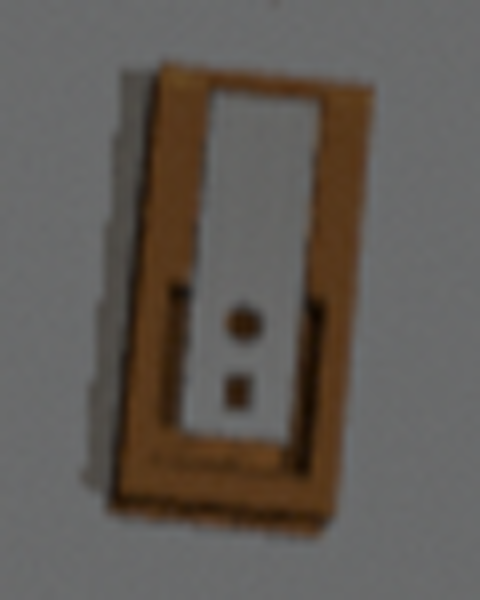

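View pics/t2.png

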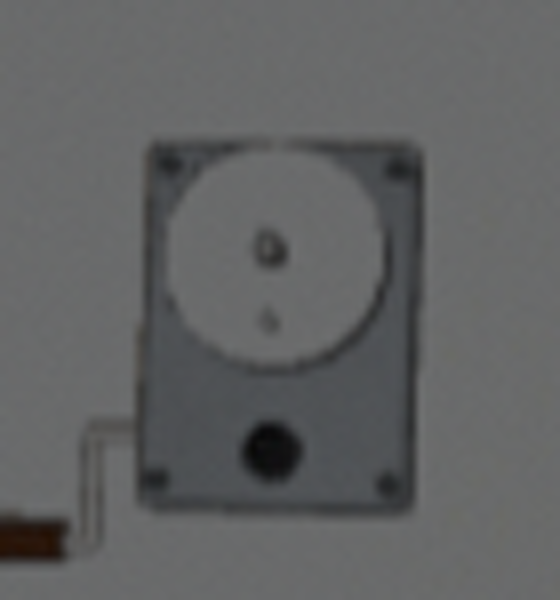

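```bash
cat > fit.py <<'E'
from h import *
def P(c,u,o,s=8): return (c,((u[0]+.5)/s-.5+o[0],(u[1]+.5)/s-.5+o[1]))
def fit(obs,x0,bias=True):
    # obs: list of (cam,px,local xyz). pose x,y,yaw + per-camera world offset (sigma 1.5mm)
    def res(p):
        r=[]
        M=R.from_euler("z",p[2]).as_matrix()
        for i,c in enumerate(("side","top")):
            L=[(px,l) for cc,px,l in obs if cc==c]
            if not L: continue
            X=np.array([l for _,l in L])@M.T+[p[0],p[1],0]
            q=proj(c,X)+p[3+2*i:5+2*i]
            r.append((q-np.array([a for a,_ in L])).ravel()/.4)
        return np.concatenate(r+[p[3:7]/1.0])
    s=least_squares(res,np.r_[x0,0,0,0,0]); 
    J=np.linalg.inv(s.jac.T@s.jac); return s.x,np.sqrt(np.diag(J))[:3],s.fun*.4
E
python3 - <<'E'
from fit import *
np.set_printoptions(precision=4,suppress=True)
S=(278,215);T=(301,183)
loc=lambda x,y,z=.056:(x,y,z)
# plate local origin = centre; nose -x ; world yaw ~0 so +y=left
plate=[]
for o,c,L in((S,"side",[((180,338),-.07,.022),((285,425),-.07,-.022),((640,238),.07,-.022),((535,155),.07,.022),((353,320),-.024,0),((277,354),-.052,0)]),
             (T,"top",[((180,435),-.07,.022),((290,443),-.07,-.022),((320,97),.07,-.022),((212,92),.07,.022),((243,324),-.024,0),((237,391),-.052,0)])):
    for u,x,y in L: plate.append((c,P(c,u,o)[1],(x,y,.056)))
p,sd,f=fit(plate,[.55,-.17,0]); print("plate",p,sd); print(f[:-4].reshape(-1,2))
print("hub")
S=(165,163);T=(185,195)
hub=[]
for u,l in[((322,470),(-.1,-.055,.032)),((665,310),(.05,-.055,.032)),((148,340),(-.1,.055,.032)),((455,158),(0,0,.085)),((390,219),(-.028,0,.073)),((458,220),(0,0,.060)),((392,245),(-.028,0,.06))]:
    hub.append(("side",P("side",u,S)[1],l))
for u,l in[((150,143),(.05,.055,.032)),((422,150),(.05,-.055,.032)),((410,515),(-.1,-.055,.032)),((137,505),(-.1,.055,.032)),((277,258),(0,0,.06)),((267,250),(0,0,.085)),((267,320),(-.028,0,.07))]:
    hub.append(("top",P("top",u,T)[1],l))
p,sd,f=fit(hub,[.52,.19,0]); print(p,sd); print(f[:-4].reshape(-1,2))
E
```

```text
plate [ 0.5538 -0.1733 -0.1106 -0.2737  0.1606  0.0454 -0.5007] [0.0021 0.0021 0.0054]
[[ 0.1256  0.1035]
 [-0.3665 -0.0077]
 [-0.0685 -0.4985]
 [ 0.0489  0.4403]
 [ 0.0135 -0.3101]
 [ 0.2908  0.2468]
 [ 0.0372 -0.571 ]
 [-0.15   -0.1396]
 [-0.1979  0.7305]
 [-0.0825 -0.0487]
 [ 0.1998 -0.0252]
 [ 0.1861  0.1342]]
hub
[ 0.5228  0.1941 -0.0186 -0.1619  0.9051  0.516   0.5975] [0.0023 0.0025 0.0055]
[[-0.4368  0.3978]
 [ 1.1353 -0.7943]
 [-1.5255 -1.4592]
 [ 0.1214  0.4205]
 [ 0.1897  0.1114]
 [ 0.2729  0.3306]
 [ 0.269   0.8484]
 [ 0.1826  0.0569]
 [-0.4028 -0.3512]
 [-0.086  -0.3669]
 [ 0.1476  0.4309]
 [-0.3368 -0.1262]
 [ 0.0971 -0.143 ]
 [ 0.3157  0.4039]]
```

Fits: plate centre at about (0.554,-0.173) with yaw -6.3°, hub at about (0.523,0.194) with yaw -1°. I'll turn the tool to the plate's yaw, shut the jaws and travel to a point above the nose.

```bash
cat > to.py <<'E'
import sys
from h import *
# usage: to.py x y z yaw(of tool y axis, rad)  -> shift in present tool axes
def delta(t,yaw=None):
    s=read_state(); M=R.from_rotvec(s["orientation"]).as_matrix()
    print("t",round(s["t"],2),"pos",np.round(s["tool_pos"],4),"tooly yaw",round(np.arctan2(M[1,1],M[0,1]),4),"tilt z",np.round(M[:,2],4),"F",np.round(s["force"],2),"open",round(s["opening"],4),"q6",round(s["q"][5],2))
    if yaw is not None: print("twist",round(-(yaw-np.arctan2(M[1,1],M[0,1])),4))
    d=np.array(t)-s["tool_pos"]; print("shift tool",np.round(M.T@d,4)); 
    if yaw is not None:
        y=np.array([np.cos(yaw),np.sin(yaw),0]);z=np.array([0,0,-1]);x=np.cross(y,z); print("after twist",np.round([x@d,y@d,z@d],4))
if __name__=="__main__":
    a=[float(v) for v in sys.argv[1:]]; delta(a[:3],a[3] if len(a)>3 else None)
E
python3 to.py .498 -.167 .23 1.460
python3 -m creep '[[0,0,0,-0.12,255],[0,0,0,-0.12,255],[-0.0187,-0.0347,0,0,255],[-0.0187,-0.0347,0,0,255],[-0.0187,-0.0347,0,0,255],[-0.0187,-0.0347,0,0,255],[-0.0187,-0.0347,0,0,255],[-0.0187,-0.0347,0,0,255],[-0.0187,-0.0347,0,0,255],[-0.0187,-0.0347,0,0,255],[-0.0187,-0.0347,0,0,255],[-0.0187,-0.0347,0,0,255]]' 30
python3 to.py .498 -.167 .23 1.460
```

```text
t 1.4 pos [0.2034 0.5645 0.2296] tooly yaw 1.225 tilt z [-0. -0. -1.] F [-0.3  -0.49  0.38] open 0.0927 q6 -0.09
twist -0.235
shift tool [-5.251e-01 -5.883e-01 -4.000e-04]
after twist [-3.737e-01 -6.944e-01 -4.000e-04]
t: 2.4
tool_pos: [0.353, 0.198, 0.23]
orientation: [0.165, 3.136, 0.001]
force: [1.1, 0.7, -0.5]
opening: 0.0179
t 2.4 pos [0.353 0.198 0.23 ] tooly yaw 1.4655 tilt z [ 1.1e-03  4.0e-04 -1.0e+00] F [ 1.14  0.67 -0.49] open 0.0179 q6 -1.08
twist 0.0055
shift tool [-0.1826 -0.3477 -0.    ]
after twist [-0.1845 -0.3467 -0.    ]
```

```bash
python3 -m creep '[[-0.0187,-0.0347,0,0,255],[-0.0187,-0.0347,0,0,255],[-0.0187,-0.0347,0,0,255],[-0.0187,-0.0347,0,0,255],[-0.0187,-0.0347,0,0,255],[-0.0187,-0.0347,0,0,255],[-0.0187,-0.0347,0,0,255],[-0.0187,-0.0347,0.02,0,255],[-0.0187,-0.0347,0.02,0,255],[-0.0180,-0.0347,0.03,0,255],[0,0,0.01,0,255],[0,0,0,0,255]]'
python3 to.py .498 -.167 .067 1.460
python3 - <<'E'
from h import *
print(proj("side",[[.498,-.167,.056],[.498,-.167,.139]]),proj("top",[.498,-.167,.056]))
crop("side",(320,235),140,105,5.5,"pics/s3.png"); crop("top",(331,225),100,75,7,"pics/t3.png")
E
```

```text
t: 3.4
tool_pos: [0.4953, -0.1558, 0.1527]
orientation: [-0.17, -3.131, -0.004]
force: [-0.6, 1.1, -0.1]
opening: 0.0007
t 3.4 pos [ 0.4953 -0.1558  0.1527] tooly yaw 1.4621 tilt z [-0.0061  0.0027 -1.    ] F [-0.58  1.07 -0.06] open 0.0007 q6 -1.87
twist 0.0021
shift tool [-0.0045 -0.011   0.0856]
after twist [-0.004  -0.0108  0.0857]
[[311.33627971 259.5891632 ]
 [313.7810311  230.86912039]] [[330.17788867 233.32999219]]
pics/s3.png origin 250 183 scale 5.5
pics/t3.png origin 281 188 scale 7
```

View pics/s3.png

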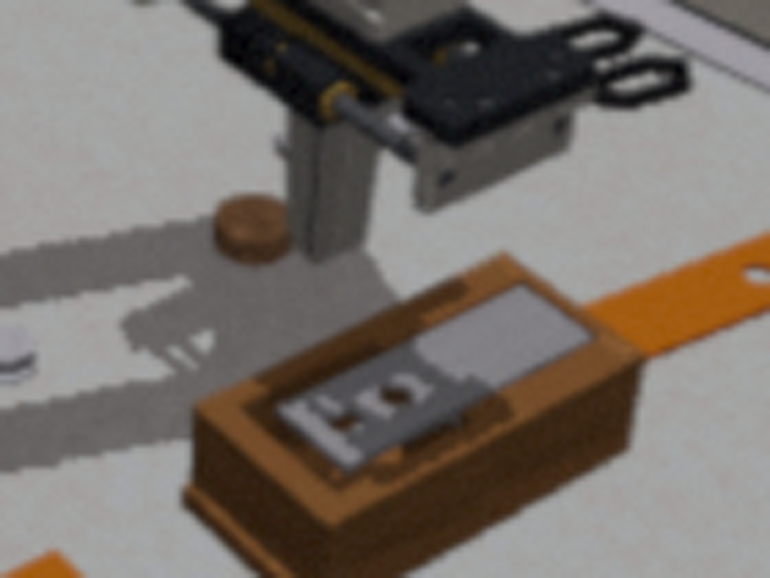

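View pics/t3.png

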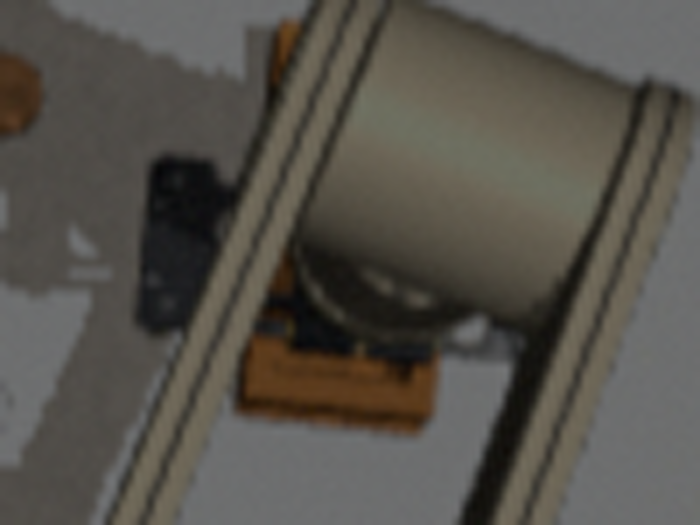

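The side picture shows the shut fingertips at about (310,229), over the nose. The top view is hidden by the arm. I'll centre and come down to just above the plate.

```bash
python3 to.py .498 -.167 .077 1.460; python3 -m creep '[[-0.002,-0.005,0.02,0,255],[-0.002,-0.0055,0.025,0,255],[0,0,0.025,0,255],[0,0,0.005,0,255],[0,0,0,0,255]]'
python3 to.py .498 -.167 .067 1.460
python3 - <<'E'
from h import *
print(proj("side",[[.498,-.167,.056],read_state()["tool_pos"]-[0,0,.011]]))
crop("side",(320,245),120,90,6.5,"pics/s4.png")
E
```

```text
t 3.5 pos [ 0.4969 -0.1546  0.1565] tooly yaw 1.4647 tilt z [-1.e-03  9.e-04 -1.e+00] F [-0.46  0.64  0.56] open 0.0006 q6 -1.87
twist 0.0047
shift tool [-0.0024 -0.0122  0.0795]
after twist [-0.0024 -0.0122  0.0795]
t: 3.92
tool_pos: [0.4995, -0.1646, 0.0813]
orientation: [-0.164, -3.136, -0.001]
force: [0.1, 0.3, 0.0]
opening: 0.0006
t 3.92 pos [ 0.4995 -0.1646  0.0813] tooly yaw 1.4664 tilt z [-1.7e-03  9.0e-04 -1.0e+00] F [0.13 0.34 0.03] open 0.0006 q6 -1.88
twist 0.0064
shift tool [ 0.0012 -0.0025  0.0143]
after twist [ 0.0012 -0.0025  0.0143]
[[311.33627971 259.5891632 ]
 [311.41048607 254.02245877]]
pics/s4.png origin 260 200 scale 6.5
```

View pics/s4.png

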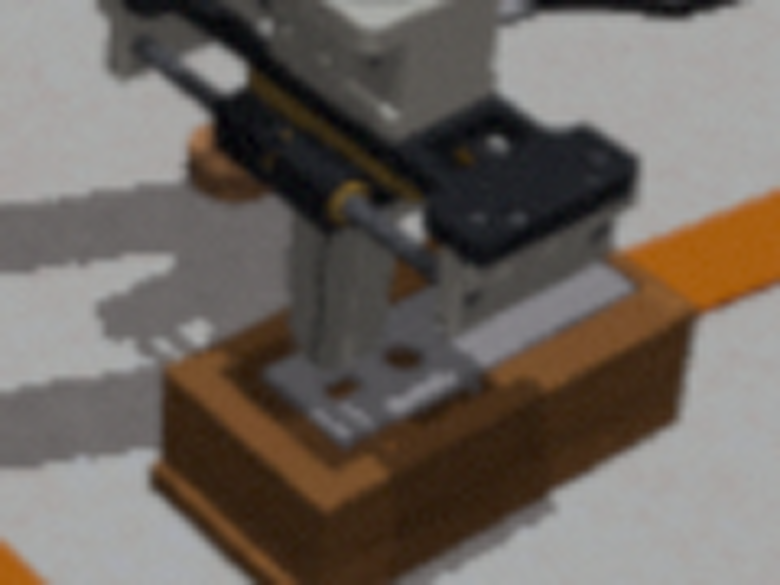

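```bash
python3 -m creep '[[0.001,-0.0025,0.006,0,255],[0,0,0.006,0,255],[0,0,0.006,0,255],[0,0,0.006,0,255],[0,0,0.006,0,255],[0,0,0.006,0,255],[0,0,0,0,255]]'
python3 to.py .498 -.167 .037 1.460
python3 - <<'E'
from h import *
crop("side",(325,245),120,90,6.5,"pics/s5.png")
E
```

```text
t: 4.55
tool_pos: [0.4978, -0.168, 0.0437]
orientation: [-0.166, -3.135, -0.002]
force: [-0.8, -0.5, 0.1]
opening: 0.0005
t 4.55 pos [ 0.4978 -0.168   0.0437] tooly yaw 1.4648 tilt z [-0.0025  0.0011 -1.    ] F [-0.81 -0.55  0.13] open 0.0005 q6 -1.89
twist 0.0048
shift tool [-0.0001  0.001   0.0067]
after twist [-0.0001  0.001   0.0067]
pics/s5.png origin 265 200 scale 6.5
```

View pics/s5.png

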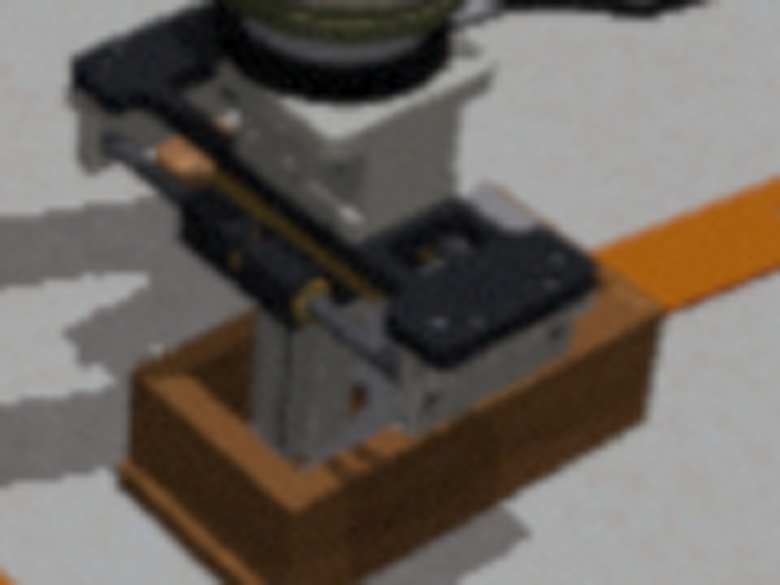

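The plate has tipped: the bore is on the slope at about (320,261) and the tail is up behind the gripper. I'll press a little further.

```bash
python3 -m creep '[[0,0,0.003,0,255],[0,0,0.003,0,255],[0,0,0.002,0,255],[0,0,0,0,255]]'
python3 to.py .498 -.167 .037 1.460
```

```text
t: 4.93
tool_pos: [0.4991, -0.1686, 0.0427]
orientation: [-0.165, -3.136, -0.0]
force: [-27.3, 10.7, 52.6]
opening: 0.0003
t 4.93 pos [ 0.4991 -0.1686  0.0427] tooly yaw 1.4654 tilt z [-1.2e-03  1.0e-04 -1.0e+00] F [-27.26  10.71  52.56] open 0.0003 q6 -1.89
twist 0.0054
shift tool [0.0013 0.0014 0.0057]
after twist [0.0013 0.0014 0.0057]
```

The force jumped to about 50 N, so the plate is fully down. I'll back off at once and look.

```bash
python3 -m creep '[[0,0,-0.012,0,255],[0,0,-0.03,0,255],[0,0,-0.04,0,255],[0,0,-0.0417,0,255]]'
python3 to.py .498 -.167 .037 1.460
python3 - <<'E'
from h import *
crop("side",(325,245),120,90,6.5,"pics/s6.png")
E
```

```text
t: 5.27
tool_pos: [0.4979, -0.168, 0.1616]
orientation: [-0.166, -3.135, -0.002]
force: [1.8, -0.7, -0.4]
opening: 0.0006
t 5.27 pos [ 0.4979 -0.168   0.1616] tooly yaw 1.465 tilt z [-0.0024  0.0011 -1.    ] F [ 1.83 -0.67 -0.43] open 0.0006 q6 -1.89
twist 0.005
shift tool [-0.0004  0.0009  0.1246]
after twist [-0.      0.001   0.1246]
pics/s6.png origin 265 200 scale 6.5
```

View pics/s6.png

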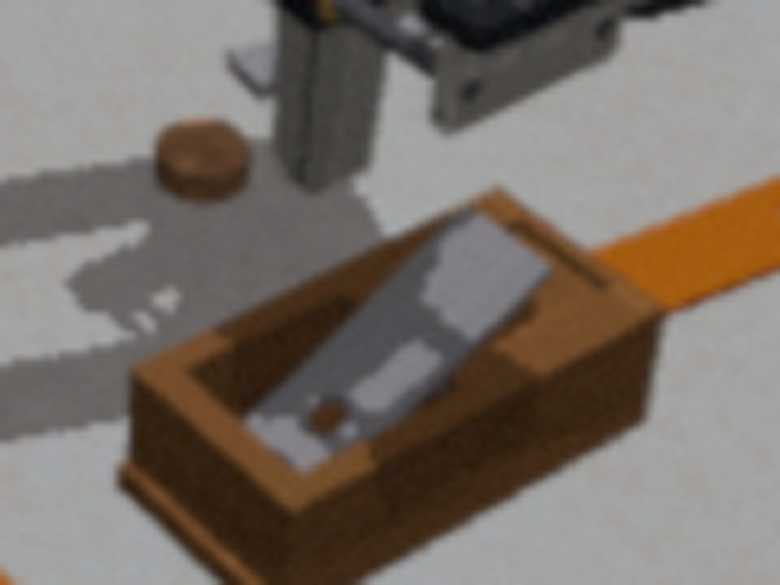

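Run:
```python
from fit import *
o=(265,200);s=6.5
L=[((465,205),.07,.022),((550,270),.07,-.022),((247,412),-.07,.022),((303,470),-.07,-.022),((327,415),-.024,0)]
px=np.array([P("side",u,o,s)[1] for u,_,_ in L]); l=np.array([(x,y,.002) for _,x,y in L])
# biases of side cam from flat fit: px offset (-.27,.16)
def res(p):
    M=R.from_euler("ZY",[p[3],-p[4]]).as_matrix()
    q=proj("side",l@M.T+p[:3])+[-.27,.16]
    return np.r_[(q-px).ravel()/.5,(p[3]+.1106)/.02]
r=least_squares(res,[.54,-.17,.056,-.11,.45]); p=r.x; print(np.round(p,4),np.degrees(p[4])); print(np.round(r.fun[:-1].reshape(-1,2)*.5,2))
M=R.from_euler("ZY",[p[3],-p[4]]).as_matrix()
print("tail",p[:3]+M@[.057,0,0],"end",p[:3]+M@[.07,0,0],"noseend",p[:3]+M@[-.07,0,0],np.sqrt(np.diag(np.linalg.inv(r.jac.T@r.jac))))
t=p[:3]+M@[.057,0,0]
import to; to.delta([t[0],t[1],t[2]-.001],np.pi/2+p[3])
print(read_state()["t"])
```

```text
[ 0.6665 -0.0728 -0.0852 -0.1261  0.406 ] 23.259394147814593
[[ 0.74  1.69]
 [-1.65 -0.24]
 [-1.78  1.76]
 [-0.32  1.86]
 [ 3.03 -5.05]]
tail [ 0.71846268 -0.07938438 -0.06265618] end [ 0.73031123 -0.08088699 -0.05752255] noseend [ 0.60271152 -0.064705   -0.11280778] [0.0087052  0.00677526 0.00958785 0.01679026 0.02896571]
t 5.32 pos [ 0.5027 -0.1702  0.1725] tooly yaw 1.4651 tilt z [ 0.0104 -0.0047 -0.9999] F [ 3.86 -2.12  7.6 ] open 0.0004 q6 -1.89
twist 0.0204
shift tool [-0.2024  0.1139  0.2379]
after twist [-0.2026  0.1172  0.2361]
5.3167
```

Run:
```python
from fit import *
o=(265,200);s=6.5
L=[((465,205),.07,.022),((550,270),.07,-.022),((327,415),-.024,0)]
px=np.array([P("side",u,o,s)[1] for u,_,_ in L]); l=np.array([(x,y,.002) for _,x,y in L])
def res(p):
    M=R.from_euler("ZY",[p[3],-p[4]]).as_matrix()
    q=proj("side",l@M.T+p[:3])+[-.27,.16]
    e=p[2]+(M@[.07,0,-.002])[2]
    return np.r_[(q-px).ravel()/.5,(p[3]+.1106)/.02,(np.degrees(p[4])-27.5)/2,(e-.077)/.004]
r=least_squares(res,[.54,-.17,.056,-.11,.45]); p=r.x; print(np.round(p,4),np.degrees(p[4])); print(np.round(r.fun[:6].reshape(-1,2)*.5,2),r.fun[6:])
M=R.from_euler("ZY",[p[3],-p[4]]).as_matrix()
t=p[:3]+M@[.057,0,0]
print("tail",t,"end",p[:3]+M@[.07,0,0],"noseend",p[:3]+M@[-.07,0,0],np.sqrt(np.diag(np.linalg.inv(r.jac.T@r.jac))))
# line height at lip along plate
import to; to.delta([t[0],t[1],t[2]-.001],np.pi/2+p[3])
```

```text
[ 0.5332 -0.1699  0.0453 -0.1095  0.473 ] 27.100417364253868
[[ 0.14  0.04]
 [ 0.21 -0.37]
 [-0.34  0.28]] [ 0.05319598 -0.19979132 -0.4045064 ]
tail [ 0.58364307 -0.17547957  0.07124023] end [ 0.59514644 -0.17674467  0.07716239] noseend [ 0.47126403 -0.16312055  0.0133852 ] [0.00396077 0.00292543 0.00412827 0.01562571 0.02515303]
t 5.32 pos [ 0.5027 -0.1702  0.1725] tooly yaw 1.4651 tilt z [ 0.0104 -0.0047 -0.9999] F [ 3.86 -2.12  7.6 ] open 0.0004 q6 -1.89
twist 0.0038
shift tool [-0.0799  0.0036  0.1031]
after twist [-0.081   0.0036  0.1022]
```

The plate leans at about 27°, with plate_tail at about (0.584,-0.175,0.071). I'll open, move over the tail and descend. The tips must stay above the rest walls at z 0.056.

```bash
python3 -m creep '[[-0.02,0.001,0,0.003,60],[-0.03,0.0015,0,0,60],[-0.025,0.001,0,0,60],[-0.005,0,0.01,0,60],[0,0,0.02,0,60],[0,0,0.02,0,60],[0,0,0.02,0,60],[0,0,0.005,0,60],[0,0,0,0,60]]'
python3 to.py .5836 -.1755 .0705 1.461
python3 - <<'E'
from h import *
print(proj("side",[[.5836,-.1755,.0712]]))
crop("side",(335,235),120,90,6.5,"pics/s7.png")
E
```

```text
t: 6.07
tool_pos: [0.5774, -0.173, 0.0841]
orientation: [-0.171, -3.134, -0.002]
force: [0.1, 0.5, 0.8]
opening: 0.0561
t 6.07 pos [ 0.5774 -0.173   0.0841] tooly yaw 1.4621 tilt z [-0.0032  0.0013 -1.    ] F [0.07 0.47 0.75] open 0.0561 q6 -1.84
twist 0.0011
shift tool [-0.0065 -0.0018  0.0136]
after twist [-0.0064 -0.0018  0.0136]
[[339.35791892 239.98886937]]
pics/s7.png origin 275 190 scale 6.5
```

View pics/s7.png

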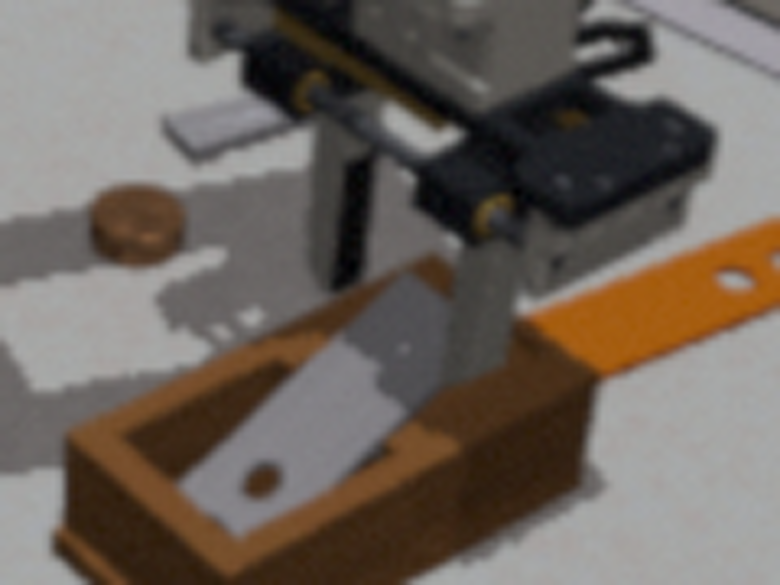

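```bash
python3 -m creep '[[-0.004,-0.0015,0.005,0,60],[-0.0025,-0.0005,0.005,0,60],[0,0,0.003,0,60],[0,0,0,0,60]]'
python3 to.py .5836 -.1755 .0705 1.461
python3 - <<'E'
from h import *
crop("side",(335,235),120,90,6.5,"pics/s8.png")
E
```

```text
t: 6.45
tool_pos: [0.5848, -0.1763, 0.0724]
orientation: [-0.171, -3.136, -0.0]
force: [-0.4, 0.0, -0.1]
opening: 0.0707
t 6.45 pos [ 0.5848 -0.1763  0.0724] tooly yaw 1.4619 tilt z [-1.e-03  3.e-04 -1.e+00] F [-0.4   0.02 -0.06] open 0.0707 q6 -1.84
twist 0.0009
shift tool [0.0013 0.0007 0.0019]
after twist [0.0013 0.0007 0.0019]
pics/s8.png origin 275 190 scale 6.5
```

View pics/s8.png

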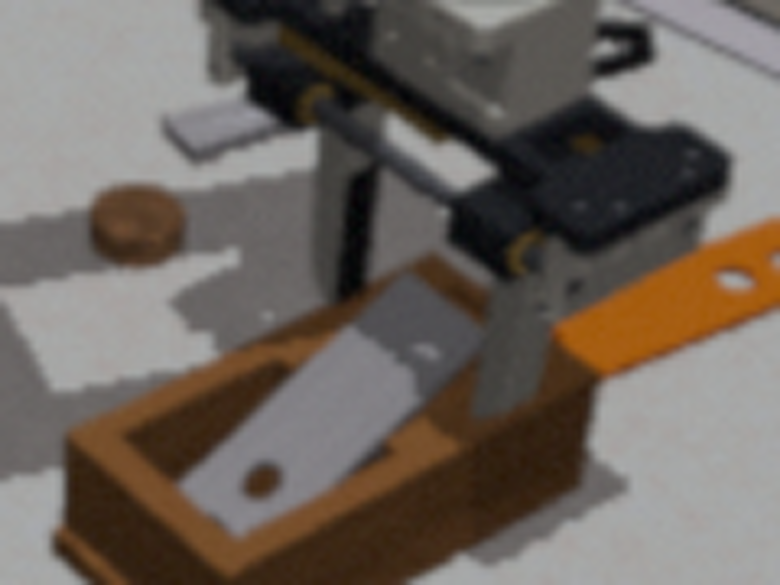

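The tail sits between the open fingers, at crop (450,310). I'll lower 1.5 mm and close.

```bash
python3 -m creep '[[0.001,0.0005,0.0015,0,60],[0,0,0,0,255],[0,0,0,0,255],[0,0,0,0,255],[0,0,0,0,255],[0,0,0,0,255],[0,0,0,0,255]]' 45
python3 to.py .5836 -.1755 .0705 1.461
python3 -m creep '[[0,0,-0.003,0,255],[0,0,-0.004,0,255],[0,0,-0.005,0,255],[0,0,0,0,255]]'
python3 - <<'E'
from h import *
crop("side",(335,235),120,90,6.5,"pics/s9.png")
E
```

```text
t: 7.08
tool_pos: [0.5843, -0.1757, 0.0719]
orientation: [0.171, 3.137, -0.0]
force: [-0.3, 0.1, 0.7]
opening: 0.0431
t 7.08 pos [ 0.5843 -0.1757  0.0719] tooly yaw 1.462 tilt z [ 3.e-04 -1.e-04 -1.e+00] F [-0.31  0.08  0.75] open 0.0431 q6 -1.84
twist 0.001
shift tool [0.0007 0.0002 0.0014]
after twist [0.0007 0.0002 0.0014]
t: 7.42
tool_pos: [0.5848, -0.176, 0.0851]
orientation: [0.171, 3.135, -0.001]
force: [0.0, -0.5, -1.3]
opening: 0.0432
pics/s9.png origin 275 190 scale 6.5
```

View pics/s9.png

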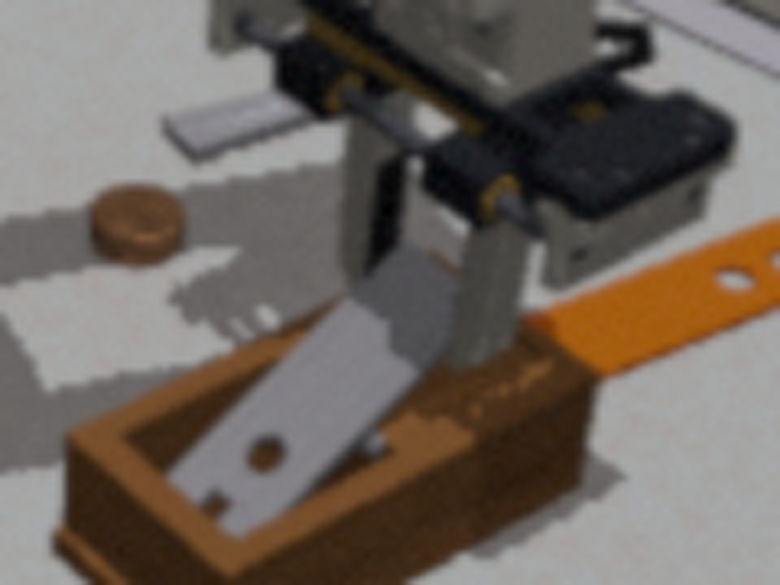

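The plate is held and off the lip, with both holes showing at (316,260) and (308,267). I'll lift clear and check the tilt.

```bash
python3 -m creep '[[0,0,-0.01,0,255],[0,0,-0.015,0,255],[0,0,-0.02,0,255],[0,0,-0.02,0,255],[0,0,-0.02,0,255],[0,0,-0.01,0,255],[0,0,0,0,255],[0,0,0,0,255]]'
python3 to.py .5836 -.1755 .0705 1.461
python3 - <<'E'
from h import *
crop("side",(335,215),140,105,5.5,"pics/s10.png")
crop("top",(331,215),120,100,6,"pics/t10.png")
E
```

```text
t: 8.13
tool_pos: [0.5845, -0.1758, 0.1791]
orientation: [0.171, 3.136, -0.001]
force: [-0.9, 0.6, -1.6]
opening: 0.0431
t 8.13 pos [ 0.5845 -0.1758  0.1791] tooly yaw 1.462 tilt z [ 1.1e-03 -4.0e-04 -1.0e+00] F [-0.9   0.58 -1.6 ] open 0.0431 q6 -1.84
twist 0.001
shift tool [0.001  0.0003 0.1086]
after twist [0.0009 0.0002 0.1086]
pics/s10.png origin 265 163 scale 5.5
pics/t10.png origin 271 165 scale 6
```

View pics/s10.png

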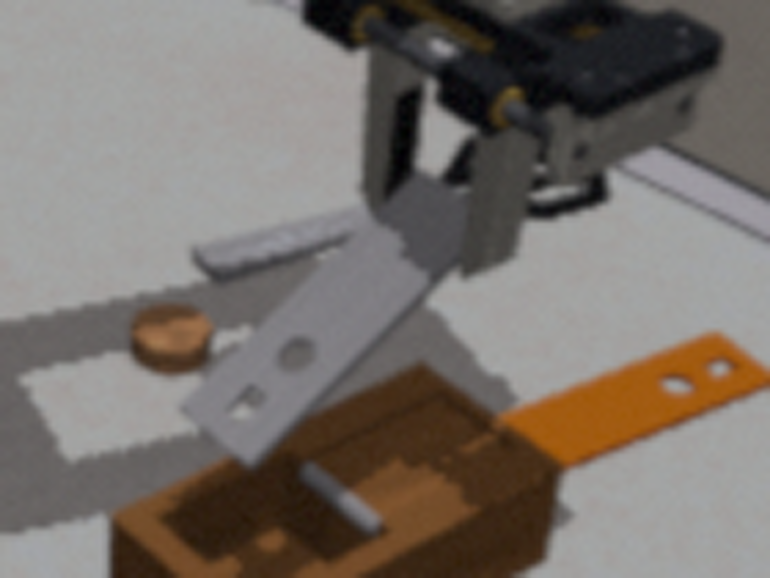

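View pics/t10.png

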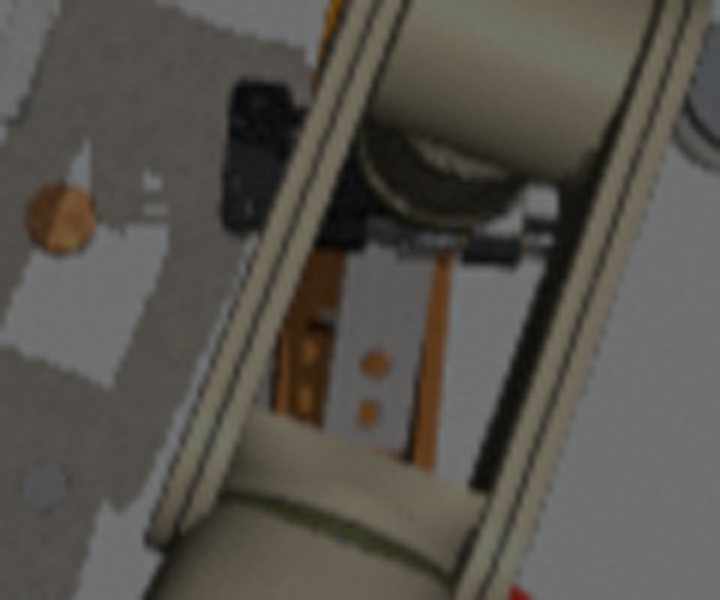

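```bash
cat > held.py <<'E'
from fit import *
# obs: list (cam, px, plate-local xyz). fit plate in tool frame: ax (along tool -x = plate +x... ), z, tilt ; yaw,y from tool
def held(obs,tilt0=.47,pose=None):
    s=read_state() if pose is None else pose; M=R.from_rotvec(s["orientation"]).as_matrix(); yaw=np.arctan2(M[1,1],M[0,1])-np.pi/2
    def place(p):
        Mp=R.from_euler("ZY",[yaw,-p[2]]).as_matrix(); ex=np.array([np.cos(yaw),np.sin(yaw),0])
        # tail point at tool + p0*ex + p1*z
        t=s["tool_pos"]+p[0]*ex+[0,0,p[1]]
        return t-Mp@[.057,0,0],Mp
    def res(p):
        c0,Mp=place(p); r=[]
        for i,c in enumerate(("side","top")):
            L=[(px,l) for cc,px,l in obs if cc==c]
            if L: r.append((proj(c,np.array([l for _,l in L])@Mp.T+c0)+p[3+2*i:5+2*i]-np.array([a for a,_ in L])).ravel()/.4)
        return np.concatenate(r+[p[3:7]/1.0,[p[0]/.003,p[1]/.003]])
    r=least_squares(res,[0,0,tilt0,0,0,0,0]); p=r.x; c0,Mp=place(p)
    return p,c0,Mp,np.sqrt(np.diag(np.linalg.inv(r.jac.T@r.jac))),r.fun*.4,yaw
E
python3 - <<'E'
from held import *
np.set_printoptions(precision=4,suppress=True)
S=(265,163);T=(271,165)
obs=[("side",P("side",u,S,5.5)[1],l) for u,l in[((296,352),(-.024,0,.0)),((247,402),(-.052,0,.0)),((180,410),(-.07,.022,.002)),((250,467),(-.07,-.022,0)),((414,170),(.07,.022,.002))]]
obs+=[("top",P("top",u,T,6)[1],l) for u,l in[((375,363),(-.024,0,0)),((369,412),(-.052,0,0))]]
p,c0,Mp,sd,f,yaw=held(obs)
print("dx,dz,tilt",p[:3],np.degrees(p[2]),sd[:3],"bias",p[3:]);print(f[:14].reshape(-1,2))
print("center",c0,"bore",c0+Mp@[-.024,0,0],"nose",c0+Mp@[-.07,0,0],"yaw",yaw)
E
```

```text
dx,dz,tilt [0.0013 0.0005 0.497 ] 28.47471400136085 [0.0017 0.0021 0.012 ] bias [-0.7088 -0.6456 -0.0319 -0.1135]
[[-0.0981  0.7753]
 [-0.179   0.6607]
 [-0.5883 -0.681 ]
 [ 0.1203  0.0532]
 [ 0.8585 -0.705 ]
 [ 0.0858 -0.1072]
 [-0.0807  0.1254]]
center [ 0.5349 -0.1701  0.1504] bore [ 0.5139 -0.1678  0.1389] nose [ 0.4737 -0.1634  0.117 ] yaw -0.10878698828720368
```

The fit shows the plate held at about 28° tilt, centred in the jaws. At that tilt the bore's clear opening (about 11.3 mm) is smaller than the spindle. So I'll first ease the plate flatter in the grip by resting its nose lightly on the rest's fixed deck, without letting go.

```bash
python3 -m creep '[[-0.012,-0.001,0,0,255],[-0.024,0,0,0,255],[-0.03,0,0,0,255],[-0.026,0,0.008,0,255],[-0.013,0,0.012,0,255],[0,0,0.015,0,255],[0,0,0.012,0,255],[0,0,0.006,0,255],[0,0,0,0,255]]'
python3 to.py .689 -.188 .12 1.461
python3 - <<'E'
from h import *
crop("side",(350,225),140,105,5.5,"pics/s11.png")
E
```

```text
t: 8.98
tool_pos: [0.6856, -0.1874, 0.1218]
orientation: [-0.171, -3.131, -0.003]
force: [-0.5, -0.2, -2.3]
opening: 0.043
t 8.98 pos [ 0.6856 -0.1874  0.1218] tooly yaw 1.4618 tilt z [-0.0059  0.002  -1.    ] F [-0.52 -0.21 -2.29] open 0.043 q6 -1.8
twist 0.0008
shift tool [-0.0034 -0.0002  0.0018]
after twist [-0.0034 -0.0002  0.0018]
pics/s11.png origin 280 173 scale 5.5
```

View pics/s11.png

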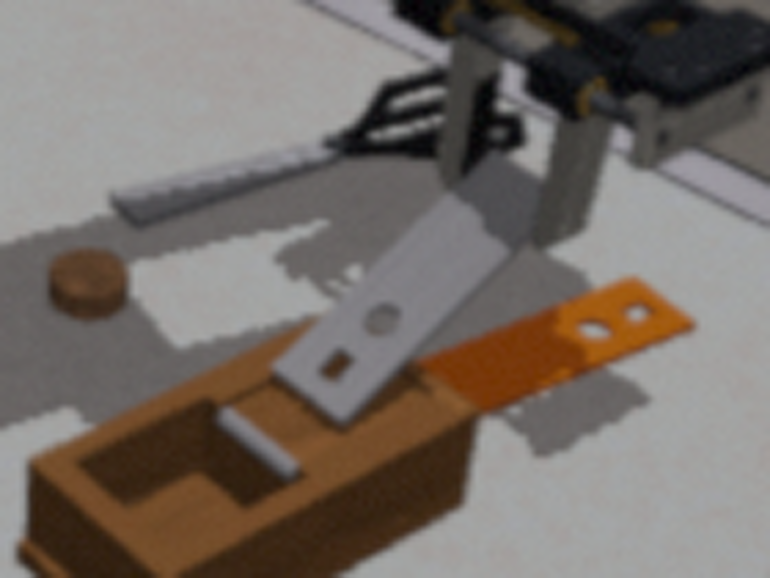

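The nose hovers over the deck, at crop (320,400). I'll lower gently while watching the force.

```bash
python3 -m creep '[[0,0,0.004,0,255],[0,0,0.004,0,255],[0,0,0.004,0,255],[0,0,0.004,0,255],[0,0,0.002,0,255],[0,0,0,0,255]]'
python3 to.py .689 -.188 .08 1.461
```

```text
t: 9.53
tool_pos: [0.6885, -0.1881, 0.1076]
orientation: [0.171, 3.137, -0.0]
force: [-0.5, -0.4, 0.2]
opening: 0.0431
t 9.53 pos [ 0.6885 -0.1881  0.1076] tooly yaw 1.462 tilt z [ 0.e+00 -1.e-04 -1.e+00] F [-0.46 -0.37  0.21] open 0.0431 q6 -1.8
twist 0.001
shift tool [-0.0005  0.0002  0.0276]
after twist [-0.0005  0.0002  0.0276]
```

```bash
python3 -m creep '[[0,0,0.004,0,255],[0,0,0.004,0,255],[0,0,0.004,0,255],[0,0,0,0,255]]'
python3 -m creep '[[0,0,0.004,0,255],[0,0,0.004,0,255],[0,0,0.004,0,255],[0,0,0.003,0,255],[0,0,0,0,255]]'
python3 to.py .689 -.188 .08 1.461
python3 - <<'E'
from h import *
crop("side",(350,225),140,105,5.5,"pics/s12.png")
E
```

```text
t: 9.87
tool_pos: [0.6881, -0.188, 0.0948]
orientation: [-0.171, -3.136, -0.0]
force: [2.2, 0.2, 1.7]
opening: 0.043
t: 10.28
tool_pos: [0.6878, -0.1879, 0.0794]
orientation: [-0.171, -3.135, -0.001]
force: [0.5, -0.4, 0.8]
opening: 0.0429
t 10.28 pos [ 0.6878 -0.1879  0.0794] tooly yaw 1.462 tilt z [-1.7e-03  5.0e-04 -1.0e+00] F [ 0.46 -0.36  0.8 ] open 0.0429 q6 -1.8
twist 0.001
shift tool [-0.0012  0.     -0.0006]
after twist [-0.0012  0.     -0.0006]
pics/s12.png origin 280 173 scale 5.5
```

View pics/s12.png

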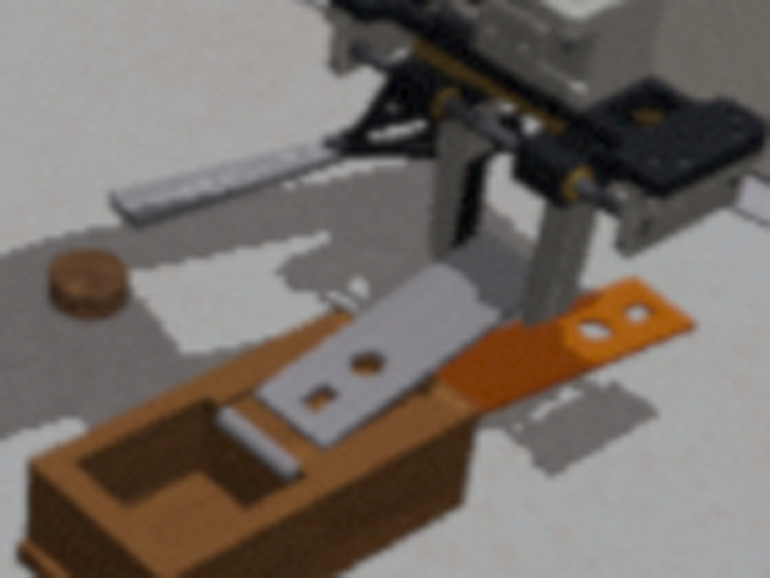

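The plate is down to roughly 12° with little force. I'll lift, check that it keeps the tilt, then carry it over to the winder.

```bash
python3 -m creep '[[0,0,-0.008,0,255],[0,0,-0.015,0,255],[0,0,-0.02,0,255],[0,0,-0.025,0,255],[0,0,-0.02,0,255],[0,0,-0.008,0,255],[0,0,0,-0.045,255],[0,0,0,-0.045,255]]'
python3 to.py .601 .1925 .17 1.552
python3 - <<'E'
from h import *
crop("side",(350,205),140,105,5.5,"pics/s13.png")
E
```

```text
t: 11.0
tool_pos: [0.6891, -0.1883, 0.1788]
orientation: [0.027, 3.139, -0.001]
force: [-1.2, -0.2, -2.8]
opening: 0.0429
t 11.0 pos [ 0.6891 -0.1883  0.1788] tooly yaw 1.5539 tilt z [ 2.5e-03 -9.0e-04 -1.0e+00] F [-1.16 -0.19 -2.81] open 0.0429 q6 -1.89
twist 0.0019
shift tool [0.0946 0.3793 0.0082]
after twist [0.0953 0.3791 0.0088]
pics/s13.png origin 280 153 scale 5.5
```

View pics/s13.png

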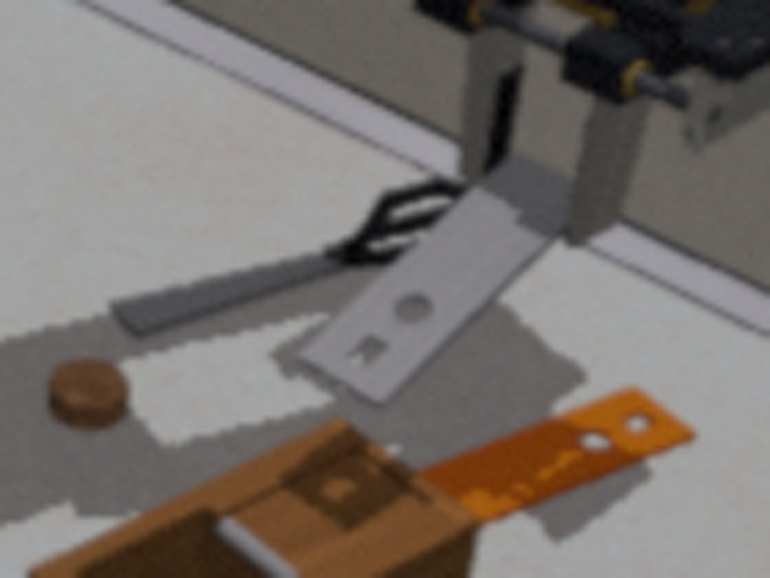

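Run:
```python
from held import *
np.set_printoptions(precision=4,suppress=True)
S=(280,153)
obs=[("side",P("side",u,S,5.5)[1],l) for u,l in[((413,310),(-.024,0,.0)),((368,349),(-.052,0,.0)),((303,359),(-.07,.022,.002)),((379,405),(-.07,-.022,0)),((512,152),(.07,.022,.002))]]
p,c0,Mp,sd,f,yaw=held(obs)
print("dx,dz,tilt",p[:3],np.degrees(p[2]),sd[:3],"bias",p[3:]);print(f[:10].reshape(-1,2))
```

```text
dx,dz,tilt [ 0.0003 -0.0006  0.3103] 17.776989920714414 [0.0022 0.0022 0.0116] bias [-0.4359 -0.092   0.      0.    ]
[[ 0.016   0.2005]
 [ 0.1068  0.812 ]
 [-0.9493 -0.9986]
 [ 0.5135  0.2349]
 [ 0.3828 -0.234 ]]
```

Tilt is now about 18°, crept back slightly. I'll raise the grip to 60 N and carry.

```bash
python3 -m creep '[[0.004,0.012,0,0,255],[0.008,0.028,0,0,255],[0.009,0.036,0,0,255],[0.009,0.036,0,0,255],[0.009,0.036,0,0,255],[0.009,0.036,0,0,255],[0.009,0.036,0,0,255],[0.009,0.036,0,0,255],[0.009,0.036,0,0,255],[0.009,0.036,0,0,255],[0.008,0.031,0,0,255],[0.004,0.016,0,0,255]]' 60
python3 -m creep '[[0,0,0,0,255],[0,0,0,0,255]]'
python3 to.py .5993 .1926 .17 1.552
python3 - <<'E'
from h import *
crop("side",(225,175),140,105,5.5,"pics/s14.png")
crop("top",(225,225),120,100,6,"pics/t14.png")
E
```

```text
t: 12.05
tool_pos: [0.5972, 0.1931, 0.1765]
orientation: [-0.028, -3.14, -0.002]
force: [0.6, -0.2, -1.8]
opening: 0.0425
t: 12.22
tool_pos: [0.5985, 0.19, 0.1765]
orientation: [-0.027, -3.141, 0.0]
force: [-0.2, -0.1, -1.8]
opening: 0.0424
t 12.22 pos [0.5985 0.19   0.1765] tooly yaw 1.5534 tilt z [-6.e-04 -3.e-04 -1.e+00] F [-0.24 -0.11 -1.83] open 0.0424 q6 -1.33
twist 0.0014
shift tool [-0.0008  0.0026  0.0065]
after twist [-0.0008  0.0026  0.0065]
pics/s14.png origin 155 123 scale 5.5
pics/t14.png origin 165 175 scale 6
```

View pics/s14.png

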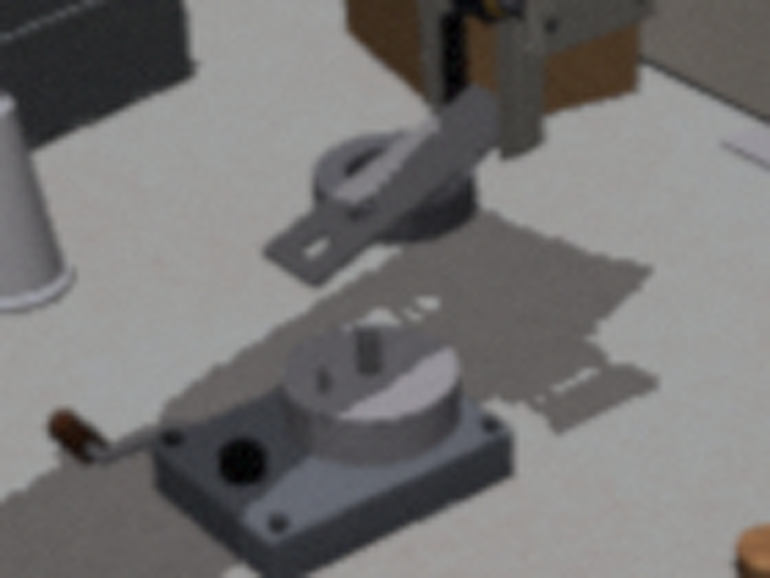

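View pics/t14.png

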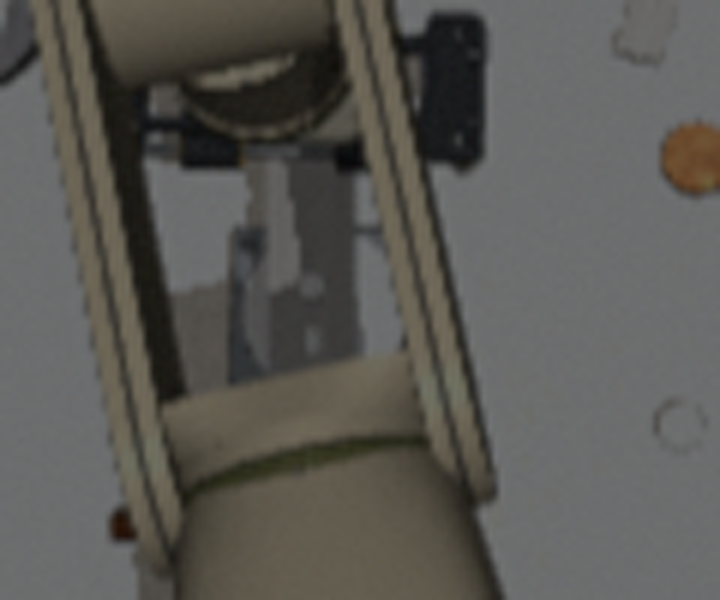

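Run:
```python
from held import *
np.set_printoptions(precision=4,suppress=True)
for c in("top","side"):
    im=cv2.imread(f"pics/{c}0.png"); g=cv2.cvtColor(im,cv2.COLOR_BGR2GRAY).astype(float)
    # fit circle r=45 at z=.06: maximize gradient along projected circle over (x,y)
    gb=cv2.GaussianBlur(g,(0,0),.8)
    th=np.linspace(0,2*np.pi,120,endpoint=False)
    if c=="side": th=th
    best=[]
    def samp(q): return cv2.remap(gb.astype(np.float32),q[:,0].astype(np.float32),q[:,1].astype(np.float32),cv2.INTER_CUBIC)[:,0]
    for x in np.arange(.512,.536,.0005):
        for y in np.arange(.180,.208,.0005):
            a=proj(c,np.c_[x+.0425*np.cos(th),y+.0425*np.sin(th),0*th+.06]);b=proj(c,np.c_[x+.0475*np.cos(th),y+.0475*np.sin(th),0*th+.06])
            best.append((np.mean(np.clip(samp(a)-samp(b),-5,40)),x,y))
    best.sort(); print(c,[np.round(v,4) for v in best[-5:]])
# refine base rect & pin/spindle by nets
P0=(216.6,222.1)
for z in(.14,.145,.15): print("bore top z",z,back("top",P0,z))
S=(155,123);T=(165,175)
obs=[("side",P("side",u,S,5.5)[1],l) for u,l in[((317,247),(-.052,0,.0)),((263,251),(-.07,.022,.002)),((316,287),(-.07,-.022,0)),((485,88),(.07,.022,.002))]]
obs+=[("top",P("top",u,T,6)[1],l) for u,l in[((312,285),(-.024,0,0)),((314,340),(-.052,0,0))]]
p,c0,Mp,sd,f,yaw=held(obs,.3)
print("dx,dz,tilt",p[:3],np.degrees(p[2]),sd[:3],"bias",p[3:],yaw);print(f[:12].reshape(-1,2))
print("bore",c0+Mp@[-.024,0,0],"slot",c0+Mp@[-.052,0,0])
```

```text
Traceback (most recent call last):
  File "h.py", line 8, in proj
    p,f=K(c); X=np.atleast_2d(X); Y=(X-p["position"])@R.from_rotvec(p["rotation"]).as_matrix()
        ~^^^
  File "h.py", line 6, in K
    p=camera_params(c); f=210/np.tan(np.radians(p["fov_y"]/2)); return p,f
ValueError: time passes only in moves, steps and waits
```

```bash
python3 - <<'E'
s=open('h.py').read()
s=s.replace('def K(c):\n    p=camera_params(c);','_C={}\ndef K(c):\n    if c not in _C: _C[c]=camera_params(c)\n    p=_C[c];')
open('h.py','w').write(s)
E
python3 - <<'E'
from held import *
np.set_printoptions(precision=4,suppress=True)
for c in("top","side"):
    im=cv2.imread(f"pics/{c}0.png"); g=cv2.cvtColor(im,cv2.COLOR_BGR2GRAY)
    gb=cv2.GaussianBlur(g,(0,0),.8).astype(np.float32)
    th=np.linspace(0,2*np.pi,120,endpoint=False)
    best=[]
    def samp(q): return cv2.remap(gb,q[:,:1].astype(np.float32),q[:,1:].astype(np.float32),cv2.INTER_CUBIC)[:,0]
    for x in np.arange(.512,.536,.0005):
        for y in np.arange(.180,.208,.0005):
            a=proj(c,np.c_[x+.0425*np.cos(th),y+.0425*np.sin(th),0*th+.06]);b=proj(c,np.c_[x+.0475*np.cos(th),y+.0475*np.sin(th),0*th+.06])
            best.append((np.mean(np.clip(samp(a)-samp(b),-5,40)),x,y))
    best.sort(); print(c,[np.round(v,4) for v in best[-5:]])
P0=(216.6,222.1)
for z in(.14,.145,.15): print("bore top z",z,back("top",P0,z))
S=(155,123);T=(165,175)
obs=[("side",P("side",u,S,5.5)[1],l) for u,l in[((317,247),(-.052,0,.0)),((263,251),(-.07,.022,.002)),((316,287),(-.07,-.022,0)),((485,88),(.07,.022,.002))]]
obs+=[("top",P("top",u,T,6)[1],l) for u,l in[((312,285),(-.024,0,0)),((314,340),(-.052,0,0))]]
p,c0,Mp,sd,f,yaw=held(obs,.3)
print("dx,dz,tilt",p[:3],np.degrees(p[2]),sd[:3],"bias",p[3:],yaw);print(f[:12].reshape(-1,2))
print("bore",c0+Mp@[-.024,0,0],"slot",c0+Mp@[-.052,0,0])
E
```

```text
top [array([18.2781,  0.5215,  0.1935]), array([18.3131,  0.5225,  0.193 ]), array([18.3409,  0.5225,  0.1935]), array([18.3578,  0.522 ,  0.193 ]), array([18.4138,  0.522 ,  0.1935])]
side [array([10.3085,  0.5205,  0.1935]), array([10.3261,  0.52  ,  0.194 ]), array([10.3359,  0.5205,  0.194 ]), array([10.3367,  0.52  ,  0.1935]), array([10.3499,  0.5205,  0.193 ])]
bore top z 0.14 [0.5247 0.1911 0.14  ]
bore top z 0.145 [0.524  0.1906 0.145 ]
bore top z 0.15 [0.5233 0.1901 0.15  ]
dx,dz,tilt [-0.0006 -0.0007  0.2941] 16.85143510023167 [0.0018 0.0022 0.011 ] bias [ 0.1039  0.5823  0.109  -0.5107] -0.019628948664512702
[[ 0.5342  0.1081]
 [ 0.008  -0.4987]
 [ 0.3603  0.0562]
 [-0.9192  0.2412]
 [ 0.1594  0.1029]
 [-0.1768 -0.0212]]
bore [0.5212 0.1897 0.1524] slot [0.4944 0.1902 0.1442]
```

Hub refined by circle fits in both views: (0.5215,0.1935). The bore is about 3.5 mm short in y. I'll correct that and come down to about 15 mm above the spindle.

```bash
python3 to.py .5993 .1926 .17 1.552; python3 -m creep '[[0,0.0015,0.006,0,255],[0,0.002,0.012,0,255],[0,0,0.014,0,255],[0,0,0.012,0,255],[0,0,0.006,0,255],[0,0,0,0,255],[0,0,0,0,255]]'
python3 to.py .5993 .1926 .17 1.552
python3 - <<'E'
from h import *
crop("side",(225,180),120,90,6.5,"pics/s15.png")
crop("top",(222,228),100,80,8,"pics/t15.png")
print(read_state()["tool_pos"])
E
```

```text
t 12.32 pos [0.5993 0.1881 0.1766] tooly yaw 1.5512 tilt z [-3.e-04 -5.e-04 -1.e+00] F [ 1.13 -0.42 -1.4 ] open 0.0424 q6 -1.33
twist -0.0008
shift tool [0.0001 0.0045 0.0066]
after twist [0.0001 0.0045 0.0066]
t: 12.9
tool_pos: [0.599, 0.1918, 0.1256]
orientation: [-0.03, -3.14, 0.001]
force: [0.3, -0.3, -1.7]
opening: 0.0426
t 12.9 pos [0.599  0.1918 0.1256] tooly yaw 1.5517 tilt z [-1.9e-03 -4.0e-04 -1.0e+00] F [ 0.3  -0.32 -1.7 ] open 0.0426 q6 -1.32
twist -0.0003
shift tool [-0.0002  0.0008 -0.0444]
after twist [-0.0003  0.0008 -0.0444]
pics/s15.png origin 165 135 scale 6.5
pics/t15.png origin 172 188 scale 8
[0.60002409 0.19220383 0.12732968]
```

View pics/s15.png

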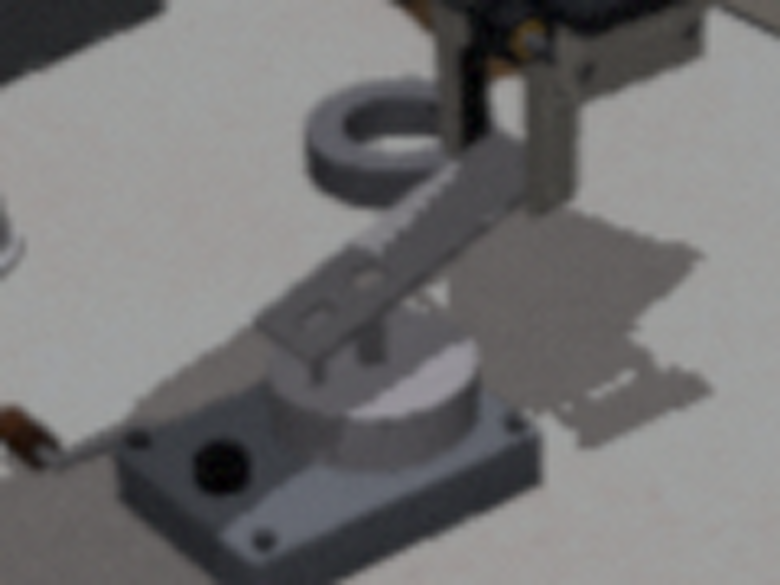

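View pics/t15.png

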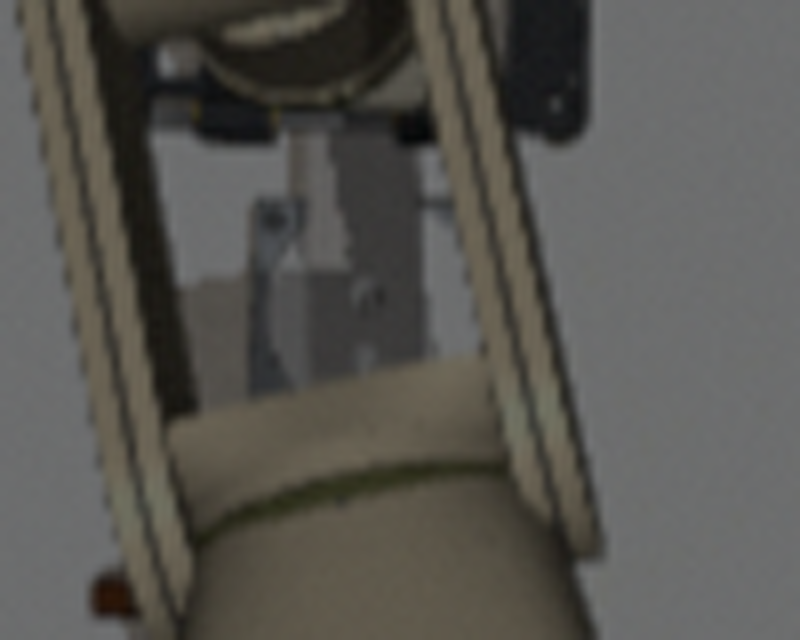

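Run:
```python
from held import *
np.set_printoptions(precision=4,suppress=True)
im=read_camera("top"); s=read_camera("side")
a=im[200:250,195:245]; a=cv2.resize(a,None,fx=14,fy=14,interpolation=cv2.INTER_CUBIC).astype(float); a=np.clip((a-40)*2.4,0,255).astype(np.uint8)[:560,:,::-1]; cv2.imwrite("pics/t16.png",a)
a=s[165:205,200:250]; a=cv2.resize(a,None,fx=14,fy=14,interpolation=cv2.INTER_CUBIC).astype(float); a=np.clip((a-40)*1.6,0,255).astype(np.uint8)[:,:,::-1]; cv2.imwrite("pics/s16.png",a)
st=read_state(); print(st["t"],st["tool_pos"])
H=[.5215,.1935]
for z in(.06,.085,.100,.105): print(z,proj("top",[*H,z]),proj("side",[*H,z]))
for c in("side","top"):
  for q in("plate_bore","plate_nose","plate_center","hub_top","drive_pin"):
    for d in tip_of(c,q)[:2]: print(c,q,np.round(d["pixel"],1),round(d["confidence"],2))
```

```text
13.1 [0.6003 0.1923 0.1278]
0.06 [[218.5105 226.4813]] [[222.0087 189.7411]]
0.085 [[217.6969 225.4701]] [[221.4788 182.0774]]
0.1 [[217.1971 224.849 ]] [[221.1544 177.3872]]
0.105 [[217.0285 224.6394]] [[221.0452 175.8081]]
side plate_bore [305.6 359.1] 0.77
side plate_bore [222.9 177.7] 0.75
side plate_nose [304.7 368.1] 0.9
side plate_nose [395.5 224.3] 0.7
side plate_center [226.  170.5] 0.76
side plate_center [241.2 298.5] 0.74
side hub_top [224.2 190.4] 0.6
side drive_pin [214.8 193.1] 0.89
top plate_bore [313.3 294.3] 0.94
top plate_bore [370.7 288.2] 0.72
top plate_nose [312.6 303.8] 0.97
top plate_nose [218.7 233.5] 0.7
top plate_center [369.7 280.1] 0.88
top plate_center [314.1 287.6] 0.85
top hub_top [219.1 226.2] 0.6
top drive_pin [219.1 235.1] 0.54
```

View pics/t16.png

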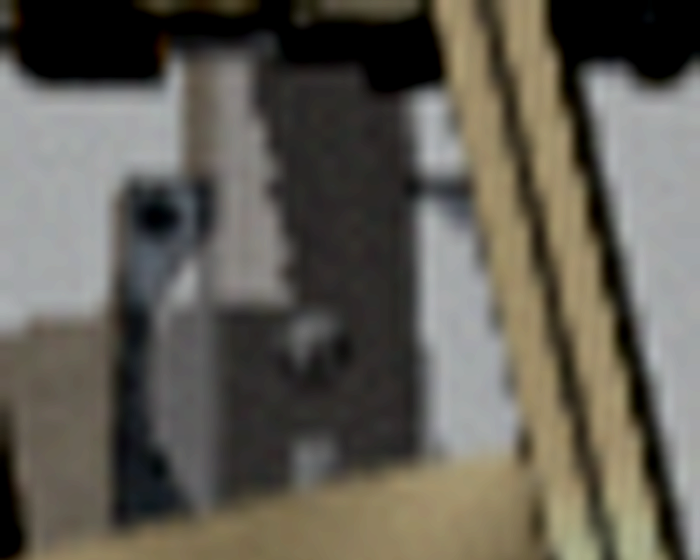

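View pics/s16.png

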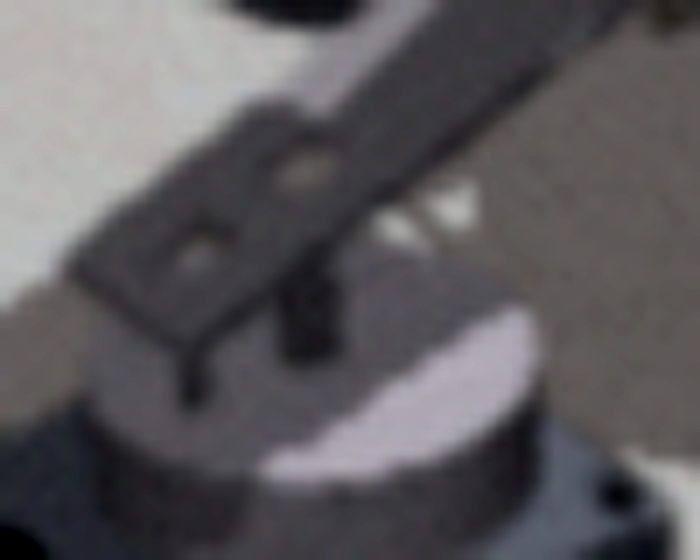

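Through the bore in the top view, at (217.1,224.3), I can see the spindle. The side view puts the bore at (221.3,176.5), against about (221.1,176.3) for exact alignment. So it is aligned to about 1 mm, and I'll lower onto the spindle's tip.

```bash
python3 -m creep '[[0.0007,0,0.004,0,255],[0,0,0.005,0,255],[0,0,0.005,0,255],[0,0,0.003,0,255],[0,0,0,0,255]]'
python3 to.py .5993 .1921 .102 1.552
python3 - <<'E'
from h import *
im=read_camera("top"); s=read_camera("side")
a=im[200:250,195:245]; a=cv2.resize(a,None,fx=14,fy=14,interpolation=cv2.INTER_CUBIC).astype(float); a=np.clip((a-40)*2.4,0,255).astype(np.uint8)[:560,:,::-1]; cv2.imwrite("pics/t17.png",a)
a=s[165:205,200:250]; a=cv2.resize(a,None,fx=14,fy=14,interpolation=cv2.INTER_CUBIC).astype(float); a=np.clip((a-40)*1.6,0,255).astype(np.uint8)[:,:,::-1]; cv2.imwrite("pics/s17.png",a)
st=read_state(); print(st["t"],st["tool_pos"],st["force"])
E
```

```text
t: 14.02
tool_pos: [0.598, 0.1919, 0.1081]
orientation: [-0.029, -3.139, 0.001]
force: [-0.1, 0.6, -2.4]
opening: 0.0426
t 14.02 pos [0.598  0.1919 0.1081] tooly yaw 1.552 tilt z [-2.3e-03 -5.0e-04 -1.0e+00] F [-0.06  0.6  -2.41] open 0.0426 q6 -1.32
twist 0.0
shift tool [-0.0013  0.0002  0.0061]
after twist [-0.0013  0.0002  0.0061]
14.1167 [0.59863702 0.19207499 0.10928082] [ 0.57432557 -0.63155232 -1.6983343 ]
```

View pics/t17.png

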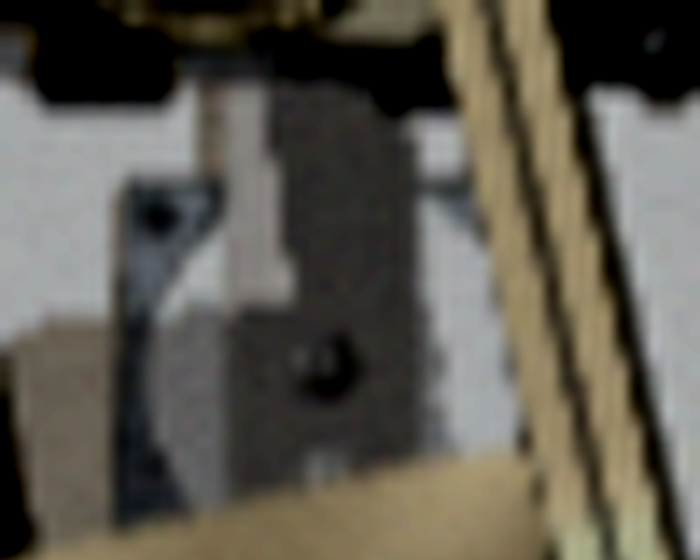

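View pics/s17.png

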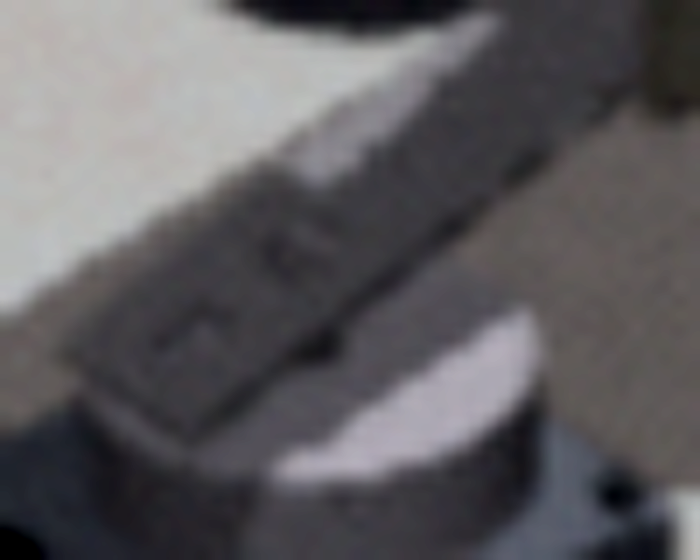

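In the top view the spindle's tip fills the bore, centre (327,367) in the crop, with a sliver of gap on the left. I'll shift 0.5 mm towards -y and lower in small steps.

```bash
python3 -m creep '[[0,-0.0005,0.002,0,255],[0,0,0.002,0,255],[0,0,0.001,0,255],[0,0,0,0,255]]'
python3 -m creep '[[0,0,0.002,0,255],[0,0,0.001,0,255],[0,0,0,0,255]]'
python3 to.py .5993 .1921 .102 1.552
```

```text
t: 14.45
tool_pos: [0.5987, 0.1916, 0.1044]
orientation: [-0.03, -3.141, 0.0]
force: [0.0, -0.7, -2.2]
opening: 0.0425
t: 14.7
tool_pos: [0.5988, 0.1916, 0.1015]
orientation: [-0.03, -3.141, 0.0]
force: [0.5, 0.1, -2.1]
opening: 0.0422
t 14.7 pos [0.5988 0.1916 0.1015] tooly yaw 1.552 tilt z [-2.e-04 -1.e-04 -1.e+00] F [ 0.52  0.15 -2.07] open 0.0422 q6 -1.32
twist 0.0
shift tool [-0.0005  0.0005 -0.0005]
after twist [-0.0005  0.0005 -0.0005]
```

```bash
python3 -m creep '[[-0.0002,0,0.002,0,255],[-0.0003,0,0.002,0,255],[-0.0003,0,0.002,0,255],[0,0,0,0,255]]'
python3 to.py .5993 .1921 .102 1.552
python3 - <<'E'
from h import *
im=read_camera("top"); s=read_camera("side")
a=im[200:250,195:245]; a=cv2.resize(a,None,fx=10,fy=10,interpolation=cv2.INTER_CUBIC).astype(float); a=np.clip((a-40)*2.4,0,255).astype(np.uint8)[:,:,::-1]; cv2.imwrite("pics/t18.png",a)
a=s[155:205,190:260]; a=cv2.resize(a,None,fx=10,fy=10,interpolation=cv2.INTER_CUBIC).astype(float); a=np.clip((a-40)*1.6,0,255).astype(np.uint8)[:,:,::-1]; cv2.imwrite("pics/s18.png",a)
E
```

```text
t: 15.03
tool_pos: [0.5999, 0.1916, 0.0955]
orientation: [0.03, 3.141, 0.0]
force: [2.5, 0.3, -1.1]
opening: 0.0422
t 15.03 pos [0.5999 0.1916 0.0955] tooly yaw 1.5519 tilt z [ 3.e-04  0.e+00 -1.e+00] F [ 2.49  0.33 -1.13] open 0.0422 q6 -1.32
twist -0.0001
shift tool [ 0.0006  0.0005 -0.0065]
after twist [ 0.0006  0.0005 -0.0065]
```

View pics/t18.png

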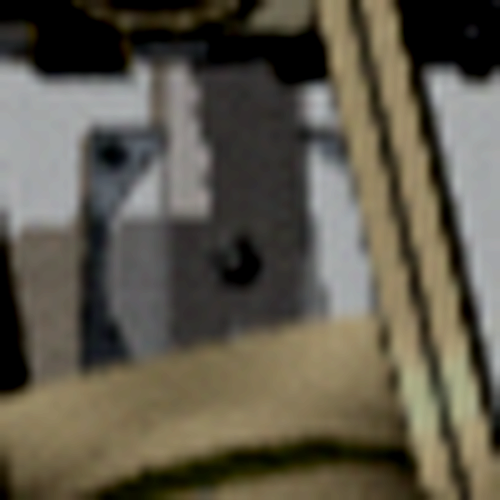

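View pics/s18.png

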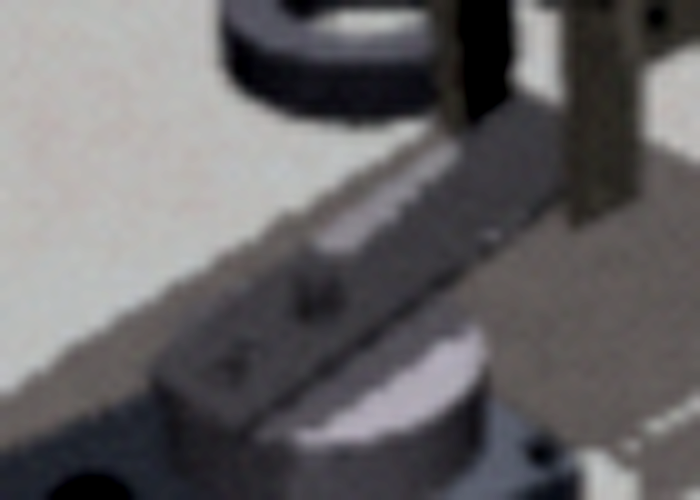

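The spindle now shows standing through the bore, at (222,183) in the side view, and the nose is touching. I'll continue down along the arc, letting the plate level in the grip.

```bash
python3 -m creep '[[-0.0006,0,0.003,0,255],[-0.0006,0,0.003,0,255],[-0.0004,0,0.003,0,255],[0,0,0,0,255]]'
python3 -m creep '[[-0.0004,0,0.003,0,255],[-0.0003,0,0.003,0,255],[-0.0003,0,0.003,0,255],[0,0,0,0,255]]'
python3 to.py .602 .1921 .0615 1.552
```

```text
t: 15.47
tool_pos: [0.6016, 0.1915, 0.0864]
orientation: [0.03, 3.141, 0.0]
force: [3.1, -0.0, 2.0]
opening: 0.0424
t: 15.8
tool_pos: [0.602, 0.1915, 0.077]
orientation: [-0.03, -3.141, 0.0]
force: [2.3, -0.2, 2.1]
opening: 0.0427
t 15.8 pos [0.602  0.1915 0.077 ] tooly yaw 1.5519 tilt z [-7.e-04 -1.e-04 -1.e+00] F [ 2.34 -0.23  2.15] open 0.0427 q6 -1.33
twist -0.0001
shift tool [0.     0.0006 0.0155]
after twist [0.     0.0006 0.0155]
```

```bash
python3 -m creep '[[-0.0003,0,0.003,0,255],[-0.0002,0,0.003,0,255],[-0.0001,0,0.003,0,255],[0,0,0.002,0,255],[0,0,0,0,255]]'
python3 to.py .602 .1921 .0615 1.552
python3 - <<'E'
from h import *
im=read_camera("top"); s=read_camera("side")
a=s[155:205,190:260]; a=cv2.resize(a,None,fx=10,fy=10,interpolation=cv2.INTER_CUBIC).astype(float); a=np.clip((a-40)*1.6,0,255).astype(np.uint8)[:,:,::-1]; cv2.imwrite("pics/s19.png",a)
E
```

```text
t: 16.22
tool_pos: [0.6026, 0.1914, 0.066]
orientation: [-0.029, -3.141, 0.0]
force: [3.2, 0.8, 1.3]
opening: 0.0427
t 16.22 pos [0.6026 0.1914 0.066 ] tooly yaw 1.552 tilt z [-8.e-04 -2.e-04 -1.e+00] F [3.24 0.85 1.27] open 0.0427 q6 -1.33
twist 0.0
shift tool [0.0006 0.0006 0.0045]
after twist [0.0006 0.0006 0.0045]
```

View pics/s19.png

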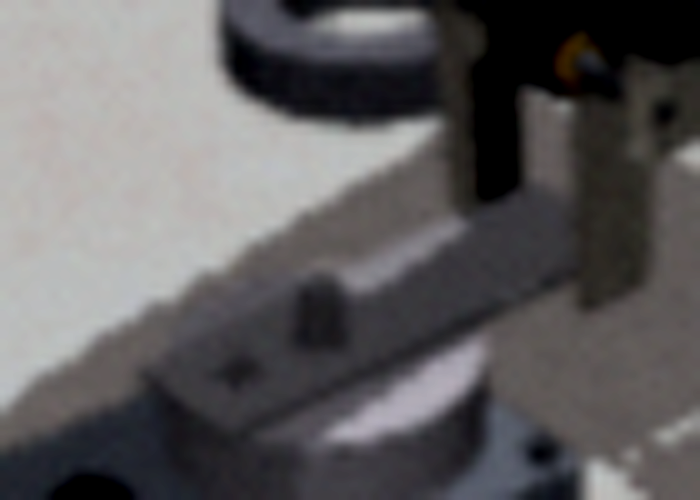

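The spindle stands through the bore at (222,186) and the pin sits in the slot at (213.5,192). There are a few millimetres left.

```bash
python3 -m creep '[[0,0,0.0015,0,255],[0,0,0.001,0,255],[0,0,0,0,255]]'
python3 -m creep '[[0,0,0.001,0,255],[0,0,0,0,255]]'
python3 -m creep '[[0,0,0.0006,0,255],[0,0,0,0,255],[0,0,0,0,255]]'
python3 to.py .602 .1921 .0615 1.552
python3 - <<'E'
from held import *
im=read_camera("top"); s=read_camera("side")
a=s[155:205,190:260]; a=cv2.resize(a,None,fx=10,fy=10,interpolation=cv2.INTER_CUBIC).astype(float); a=np.clip((a-40)*1.6,0,255).astype(np.uint8)[:,:,::-1]; cv2.imwrite("pics/s20.png",a)
E
```

```text
t: 16.57
tool_pos: [0.6027, 0.1916, 0.064]
orientation: [-0.029, -3.141, 0.0]
force: [1.5, 0.1, 3.0]
opening: 0.0424
t: 16.73
tool_pos: [0.6028, 0.1916, 0.063]
orientation: [-0.03, -3.141, 0.0]
force: [1.2, 0.2, 1.6]
opening: 0.0427
t: 16.98
tool_pos: [0.6028, 0.1916, 0.0626]
orientation: [-0.03, -3.141, 0.0]
force: [1.4, -0.5, 3.2]
opening: 0.0423
t 16.98 pos [0.6028 0.1916 0.0626] tooly yaw 1.552 tilt z [-1.e-04 -0.e+00 -1.e+00] F [ 1.37 -0.49  3.22] open 0.0423 q6 -1.33
twist -0.0
shift tool [0.0008 0.0005 0.0011]
after twist [0.0008 0.0005 0.0011]
```

View pics/s20.png

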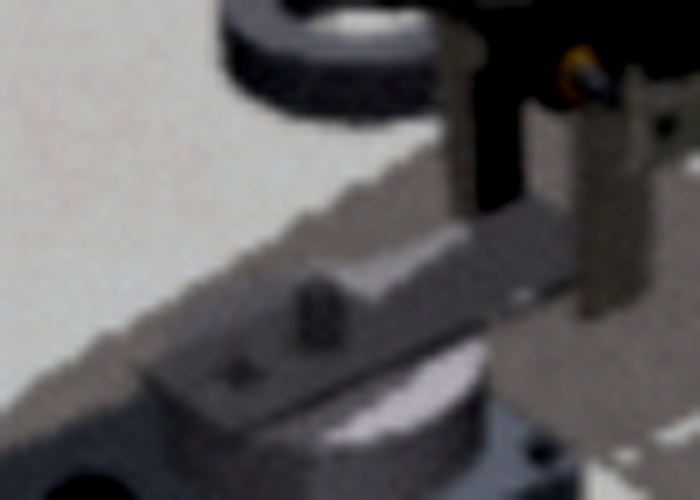

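Run:
```python
from held import *
np.set_printoptions(precision=4,suppress=True)
S=(190,155)
# predicted outlines for tilts about hub, with the plate seated, vs picture
H=np.array([.5215,.1935]); yaw=-.0188
for zt in(.062,.0635,.065):
    th=np.arcsin((zt-.062)/.127); Mp=R.from_euler("ZY",[yaw,-th]).as_matrix()
    c0=np.array([H[0],H[1],.062+.046*np.sin(th)])+Mp@[.024,0,0]
    X=np.array([[-.07,.022,.002],[-.07,-.022,.002],[.07,.022,.002],[.045,-.022,.002],[.045,-.022,-.002],[.07,.022,-.002]])@Mp.T+c0
    q=proj("side",X); print(zt,((q-S+.5)*10-.5).round(0).tolist())
q=proj("side",[[*H,.085],[*H,.06]]);print(((q-S+.5)*10-.5).round(0).tolist())
```

```text
0.062 [[140.0, 366.0], [234.0, 434.0], [539.0, 194.0], [568.0, 285.0], [568.0, 297.0], [540.0, 206.0]]
0.0635 [[140.0, 366.0], [234.0, 435.0], [539.0, 189.0], [568.0, 281.0], [568.0, 293.0], [540.0, 201.0]]
0.065 [[140.0, 366.0], [234.0, 435.0], [539.0, 185.0], [567.0, 277.0], [568.0, 289.0], [539.0, 196.0]]
[[319.0, 275.0], [325.0, 352.0]]
```

The picture matches the flat, seated prediction to within about 1 mm. I'll ease down 0.4 mm and release.

```bash
python3 -m creep '[[0,0,0.0004,0,255],[0,0,0,0,255]]' 10
python3 -m creep '[[0,0,0,0,90],[0,0,0,0,90],[0,0,0,0,90],[0,0,0,0,90]]'
python3 to.py .602 .1921 .0615 1.552
python3 - <<'E'
from held import *
s=read_camera("side")
a=s[155:205,190:260]; a=cv2.resize(a,None,fx=10,fy=10,interpolation=cv2.INTER_CUBIC).astype(float); a=np.clip((a-40)*1.6,0,255).astype(np.uint8)[:,:,::-1]; cv2.imwrite("pics/s21.png",a)
E
```

```text
t: 17.25
tool_pos: [0.6025, 0.1915, 0.0617]
orientation: [-0.029, -3.141, 0.0]
force: [0.9, 0.9, 0.0]
opening: 0.044
t: 17.58
tool_pos: [0.6028, 0.1915, 0.0621]
orientation: [-0.029, -3.141, 0.0]
force: [-0.4, 0.3, -0.4]
opening: 0.0596
t 17.58 pos [0.6028 0.1915 0.0621] tooly yaw 1.552 tilt z [-3.e-04 -1.e-04 -1.e+00] F [-0.41  0.27 -0.44] open 0.0596 q6 -1.33
twist 0.0
shift tool [0.0008 0.0006 0.0006]
after twist [0.0008 0.0006 0.0006]
```

View pics/s21.png

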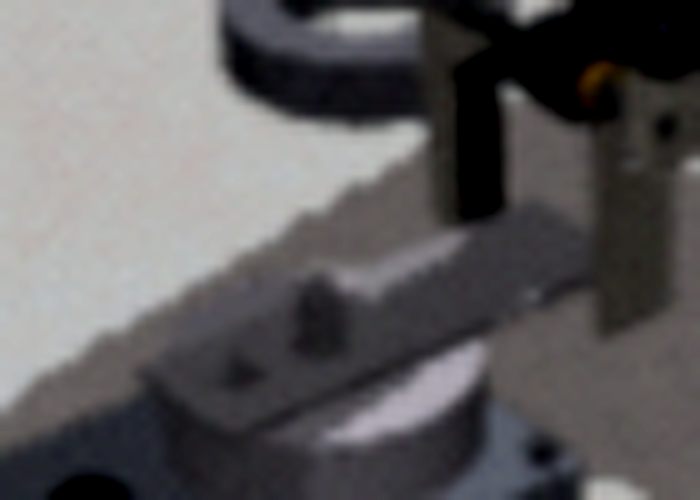

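The plate lies flat on the hub and the fingers are clear on both sides. I'll retreat straight up, then move away so the cameras can see it.

```bash
python3 -m creep '[[0,0,-0.01,0,90],[0,0,-0.02,0,90],[0,0,-0.035,0,60],[0,0,-0.035,0,60],[0,0,-0.035,0,60],[-0.01,-0.02,-0.02,0,60],[-0.01,-0.035,0,0,60],[-0.01,-0.035,0,0,60],[0,-0.035,0,0,60],[0,-0.035,0,0,60],[0,-0.035,0,0,60],[0,-0.035,0,0,60]]'
python3 -m creep '[[0,-0.035,0,0,60],[0,-0.03,0,0,60],[0,0,0,0,60]]'
python3 - <<'E'
from held import *
s=read_camera("side"); t=read_camera("top")
cv2.imwrite("pics/side22.png",s[:,:,::-1]); cv2.imwrite("pics/top22.png",t[:,:,::-1])
a=cv2.resize(s[155:215,180:260],None,fx=9,fy=9,interpolation=cv2.INTER_CUBIC)[:,:,::-1]; cv2.imwrite("pics/s22.png",a)
a=cv2.resize(t[195:265,185:255],None,fx=8,fy=8,interpolation=cv2.INTER_CUBIC)[:,:,::-1]; cv2.imwrite("pics/t22.png",a)
st=read_state(); print(st["t"],st["tool_pos"],st["force"])
E
```

```text
t: 18.63
tool_pos: [0.6284, -0.0406, 0.2183]
orientation: [0.029, 3.141, -0.0]
force: [0.7, 0.3, 0.4]
opening: 0.0714
t: 18.88
tool_pos: [0.6268, -0.1098, 0.2182]
orientation: [0.037, 3.141, -0.004]
force: [1.0, -0.3, -0.2]
opening: 0.0716
18.9833 [ 0.62723528 -0.1050958   0.21794478] [-0.12554489  1.01146639 -0.53207943]
```

View pics/s22.png

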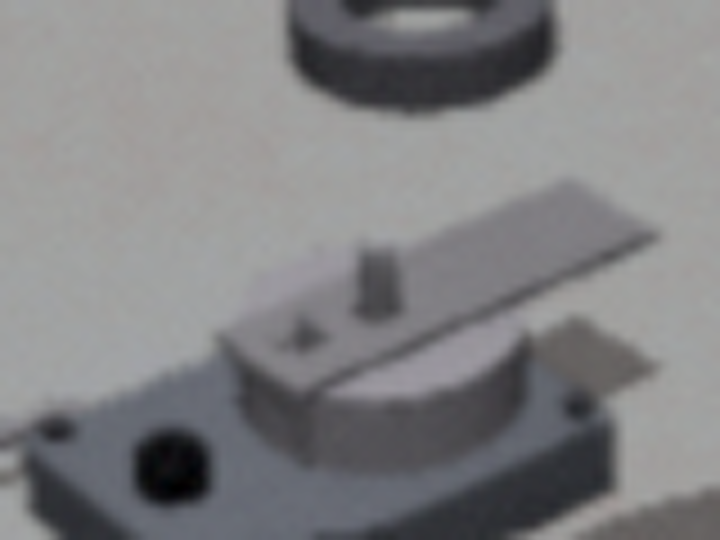

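View pics/t22.png

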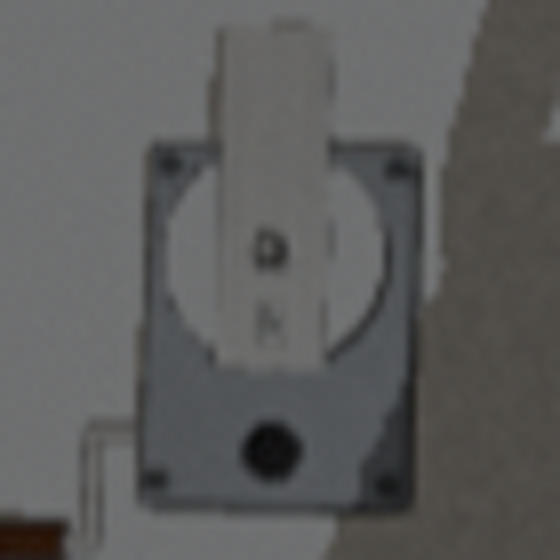

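View pics/side22.png

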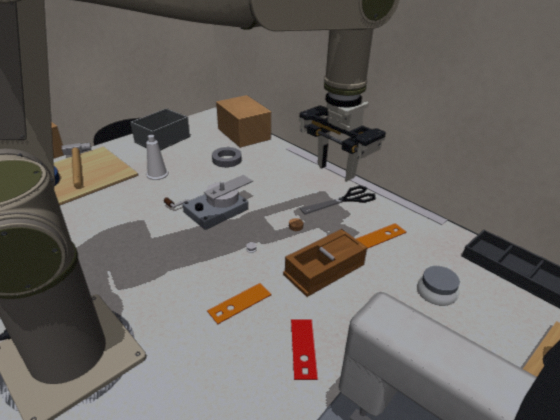

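View pics/top22.png

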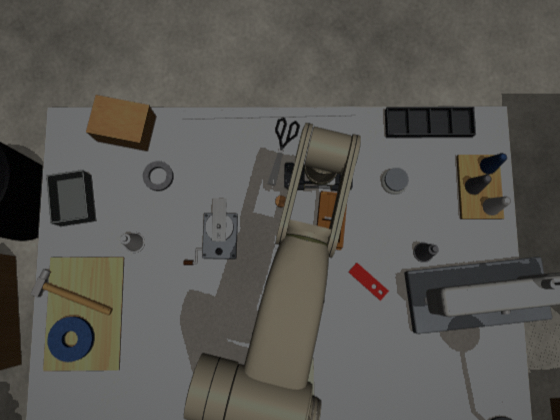

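The plate lies flat on the hub, with the spindle up through the bore at (222,185) and the pin in the slot at (213,192). The bystanders are where they were. I'll let the arm settle and hand in.

```bash
python3 -m creep '[[0,0,0,0,60],[0,0,0,0,60],[0,0,0,0,60]]'; python3 -c "
from plant import *
print(close_job())"
```

```text
t: 19.23
tool_pos: [0.6275, -0.1025, 0.2174]
orientation: [0.027, 3.141, 0.0]
force: [0.3, 0.2, -0.3]
opening: 0.0713
the job is handed in; nothing more can be done
None
```

The drive plate is on the winder, lying flat and same side up, with the spindle through the bore and the drive pin in the slot. I handed the job in at about 19 s of the 54 s allowed.

- **Tipping:** I pressed the nose down with the shut fingertips until the plate stayed leaning at about 27°. The last press ran into the stop and the reading rose to about 27 N sideways and 53 N upwards. That was at the fingertips, and I backed off at once. It is under the 120 N wrist limit; the 40 N limit is stated for the arm and gripper body.
- **Levelling in the grip:** I took the plate by the raised tail. At that tilt the bore was too narrow for the spindle, so I rested the nose lightly on the rest's fixed deck to flatten the plate in the grip. It then crept back to about 17–18°, which still cleared, and I raised the grip from 45 N to 60 N.
- **Fitting:** I lowered the plate over the spindle and pin together. Once the nose touched the hub it levelled in the grip, with forces of only a few newtons. I let go when it was down, then moved the arm well clear.

**Last checks:** both cameras show the plate flat and in place. Before I let go, its outline matched the flat, seated position to within about 1 mm. The bystanders I could see in the last pictures look unmoved by eye; I did not measure them. The arm was touching nothing, and none of the last checks failed.

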